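Bridge the relief for a depth check

ROBOT

A 7-joint arm with a two-finger parallel gripper is mounted at the origin on the work surface. World frame = base frame: x ahead of the robot, y to its left, z up, the work surface at z = 0. Lengths are in m, angles in rad, forces in N, time in s.
With the tool pointing down it reaches from about 0.425 to 0.875 m from the base axis. Payload 8.4 kg.
Tool frame: the origin (TCP) lies midway between the tips of the shut fingers; the grasp point (between the pads) lies behind it (robot.grip_point_offset is the z of the grasp point in the tool frame, in m); z points along the fingers, y is the line along which they close (so a half turn about z gives the same grasp; the last joint's range is limited). The gripper opens to 85 mm and grips with 20 to 120 N. Pads are 22 mm wide; open, the fingers measure 114 mm over their backs; the gripper's body (76 mm by 85 mm) begins 54 mm behind the grasp point. The pads swing forward as they close: fully open they stand 13 mm farther back than shut.
Start: joints at [1.136, 0.333, 0.04, 1.465, -0.013, 1.343, -0.059], TCP at [0.214, -0.614, 0.231] pointing down, gripper open.
Joint ranges: [-2.58, 2.58], [-0.38, 2.09], [-1.3, 1.39], [0.25, 2.4], [-1.5, 4.64], [0.08, 2.09], [-2.65, 2.65]. Speed limits (rad/s): [2.22, 2.22, 2.79, 2.79, 3.14, 3.14, 3.14].

INTERFACE

Orientations are given as a 3x3 rotation matrix whose columns are the frame's x, y, z axes.
In Python, from rig import robot gives the robot as it stands.
- The arm moves only by the tool servo_tool, never from a script. Its argument "deltas" is a list that holds one entry, the list of rows, each a list of 6 numbers: the shift along the tool's x, y, z scaled (see below), then the turn, a rotation vector about the tool's x, y, z scaled (see below). A call has 1 to 8 rows; each row is the pose to reach, as a shift and turn from the pose commanded when the call began, along the tool's axes at that moment; what a row does not reach only later rows make up. The controller multiplies each number of a shift by 200 mm and each number of a turn by pi/4 rad. A row lasts 1/12 s, in which the tool goes at most 41.7 mm and 7.16 degrees, less where a joint would pass 70% of its speed; a pose out of reach is approached as far as the arm can. A call with a number of a shift or a turn outside -1 to 1 is refused whole. A call with a gripper value outside its range is refused whole. "jaw" is the closure, from 0 (fully open) to 1 (shut), set as the call begins (left out, the last holds). The fingers move at their own pace and stop on an object; "force" is the grip in N (left out, the last holds). Time passes only in rows, so rows that repeat a pose let the fingers close. It gives the time, the measured TCP pose, the force, the opening and the grip force at its end, in the units of the state.
- robot.get_state(): the state, without advancing time (a new reading comes with each control period).
- robot.read_camera(name): name is "scene" or "top" or "wrist"; returns the picture (384x512x3 uint8, red, green, blue); there is no depth.
- robot.camera_params(name): a dict with "fx", "fy", "cx", "cy" (pixels), "dist_coeffs" ([k1, k2, p1, p2, k3] as OpenCV has them; the pictures are not rectified), "world_to_cam" (4x4, takes a point from world to camera coordinates). Camera axes: x right, y down, z forward; pixel columns grow to the right and rows downward; lengths in m; the calibration is good to about 2 mm. A picture is of the moment at which its call begins: read the wrist's pose just before it. camera_params takes no time and is no camera call; for the wrist camera it gives the pose at the moment of the call.
- robot.close_job(): hands the job in; it is judged then, once.
The state is a dict: "clock": time; "qpos": joint angles; "qd": joint speeds; "joint_efforts": joint torques, N m; "ee_pos": TCP position; "eef_rot": TCP orientation; "ft_force": force on the tool from outside, world axes, zero at the start; "torque": the same for the moment, N m; "gripper_width": opening from 0.0 (shut) to 1.0 (fully open); "finger_force": force on a finger pad.
Only numpy, scipy, OpenCV 4.12 (cv2) and the standard library are available. Lean on these libraries where they do the work, as an engineer would, in place of code of your own. Each camera call takes 0.05 s, during which the arm holds its last target. There are 200 camera calls.

TASK

Set up the depth check of the carved stone panel: stand the dark slate bearer on the middle of the blue pad and the cream limestone bearer on the middle of the orange pad, at the two ends of the panel. Take the straightedge out of its rack (lift its end over the lip, then draw it out endwise), lay it flat across both bearers, slot up, parallel to the panel's long side and centred over the panel, and then stand the red depth gauge upright on its middle, with the gauge's steel foot lengthwise along the straightedge. Leave the white plaster figurine where it stands.

Things in the scene. Friction and masses are not known exactly. Their poses are not given: they have to be found in the camera images.
- bearer_slate: Loose near-black slate bearer, 0.2 to 0.4 kg: a square foot 60 x 60 x 10 mm and above it a square column 44 x 44 mm, 55 mm high in all, with a 20 mm cork disc let into its top. Origin at the centre of its underside, z up, x and y square to its sides.
- bearer_lime: Loose cream limestone bearer, of the same shape, size and axes as the slate one (foot 60 x 60 x 10 mm, column 44 x 44 mm, 55 mm high in all, cork disc). Origin at the centre of its underside.
- straightedge: Loose flat aluminium bar 320 x 30 x 8 mm, about 0.2 kg, with a black slot 50 x 8 mm and graduations on its upper face. Origin at the centre of its underside, below the slot and its centre of mass; x along its length, y across, z up through the slotted face. At the start it lies in the rack, its +x end under the hood.
- gauge: Loose depth gauge, about 0.25 kg: a steel foot 80 x 40 x 12 mm, on it a red body 40 (along x) x 36 (along y) mm up to a height of 56 mm, and on top a black-rimmed white dial of 35 mm diameter; 65 mm high in all. Origin at the centre of its underside, x along the 80 mm of the foot, z up.
- rack: Fixed; origin on the bench under the bar's middle, x along the bar. The bar rests on a rail 20 mm wide, top at z 24 mm; fingers fit down beside it. Blue hood at x +50..+170 mm, ceiling z 46, roof z 52, 40 wide inside, far end closed. Blue lip at x -168..-178, top z 42. The bar comes out only with its -x end tipped up (0.06-0.09 rad) over the lip, then drawn along itself to -x by 115 mm or more.
- panel: Fixed grey carved stone panel with a rosette and a raised border, 110 (x) x 150 (y) x at most 32 mm high. Origin on the bench under its centre; y along its long side, z up.
- pad_blue: Fixed blue rubber pad, 76 x 76 x 3 mm, beside one short end of the panel, its centre 120 mm from the panel's centre on the panel's long (y) axis, on either side. Origin at the centre of its underside.
- pad_orange: Fixed orange rubber pad, 76 x 76 x 3 mm, at the other short end of the panel, its centre 120 mm from the panel's centre. Origin at the centre of its underside.
- maquette: Loose white plaster figurine behind the panel (on the side away from the robot), round, 48 mm in diameter at the foot and 88 mm high. To be left alone. Origin at the centre of its underside.
Mind the look-alikes: they are no part of the job. Leave any pink look-alike of the bearer_slate alone.

How it is judged:
By the outcome, as a careful person would: the job done as asked, in the order asked, and still so for the second after the job is handed in, with the robot touching nothing.
It also fails if it takes over 112 s, if anything falls off the work surface, if the arm or the gripper's body presses on something with over 40 N, if the wrist force passes 120 N, or if a joint passes its speed limit or range.

## Working session

There is one attempt and no reset: what is moved stays moved. The work goes in short steps, Python scripts to look and compute and a tool call to move; the robot and the scene stay as the last step left them, time stands still between calls to the robot, and variables do not carry over. Pictures are saved under pics/ and viewed, at most 14 in all, crops included, and the job is handed in when it is done.

Besides the shell and the picture viewer there is one more tool, called as name([rows], argument=value, ...), one row to a line, values as JSON. servo_tool: Moves the arm, as the interface text tells. Shifts and turns lie within -1 to 1; 1 stands for 200 mm of shift or pi/4 rad of turn. Its arguments: {"type":"object","properties":{"deltas":{"type":"array","items":{"type":"array","items":{"type":"array","items":{"type":"number"}}}},"jaw":{"type":"number"},"force":{"type":"number"}},"required":["deltas"]}

```bash
ls; mkdir -p pics; cat > h.py <<'E'
import numpy as np, cv2
from rig import robot
def grab(n,name=None):
    P=robot.camera_params(n); im=robot.read_camera(n); P['im']=im
    if name: cv2.imwrite('pics/'+name,im[:,:,::-1])
    return P
def KD(P): return np.array([[P['fx'],0,P['cx']],[0,P['fy'],P['cy']],[0,0,1.]]),np.array(P['dist_coeffs'],float)
def ray(P,px,z):
    K,D=KD(P); T=np.array(P['world_to_cam']); px=np.array(px,float).reshape(-1,1,2)
    u=cv2.undistortPoints(px,K,D).reshape(-1,2); d=np.c_[u,np.ones(len(u))]@T[:3,:3]; c=-T[:3,:3].T@T[:3,3]
    return c+d*((z-c[2])/d[:,2])[:,None]
def proj(P,X):
    K,D=KD(P); T=np.array(P['world_to_cam']); return cv2.projectPoints(np.array(X,float).reshape(-1,1,3),cv2.Rodrigues(T[:3,:3])[0],T[:3,3],K,D)[0].reshape(-1,2)
E
python3 - <<'E'
from h import *
a=grab('top','top0.png');b=grab('scene','scene0.png')
s=robot.get_state();print(s['clock'],np.round(s['ee_pos'],4),np.round(s['eef_rot'],3).tolist(),robot.grip_point_offset)
for P in(a,b):
  T=np.array(P['world_to_cam']);print(P['fx'],P['dist_coeffs'],-T[:3,:3].T@T[:3,3],T[:3,:3].round(2).tolist())
E
```

```text
pics
0.1 [ 0.214  -0.6133  0.2305] [[0.944, 0.329, -0.001], [0.329, -0.944, 0.001], [-0.0, -0.001, -1.0]] -0.0187
360.0559401118461 [0.01036649 0.         0.         0.         0.        ] [ 0.47848486 -0.05554288  0.98164825] [[-0.02, -1.0, 0.0], [-0.99, 0.02, -0.12], [0.12, -0.0, -0.99]]
383.1146143327804 [-0.01804842  0.          0.          0.          0.        ] [1.2069089  0.35105841 0.94549318] [[-0.57, 0.82, -0.0], [0.63, 0.43, -0.64], [-0.53, -0.37, -0.77]]
```

View pics/top0.png

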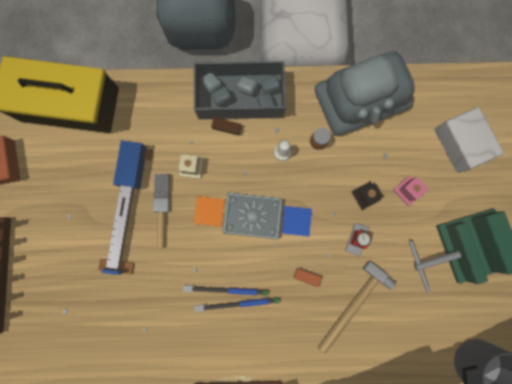

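View pics/scene0.png

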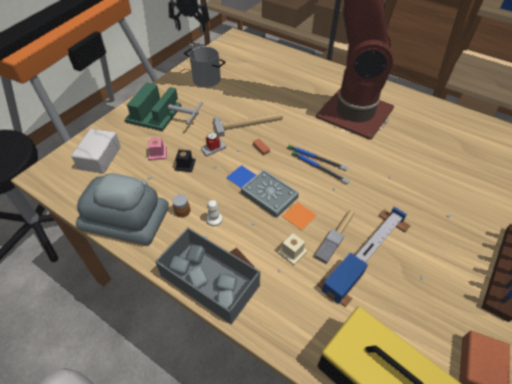

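Top view: the slate bearer is at (367,195), with a pink look-alike at (410,190). The lime bearer is at (190,165), the gauge at (358,239) and the orange pad at (209,211). The blue pad is at (297,221), the panel at (253,216) and the maquette at (283,150). The rack hood is at (128,163) and its lip at (112,267).
Could be confused: for the slate bearer, the pink one (410,190) and the grey cylinder (320,138); for the lime bearer, the white block (468,138). I choose (367,195) and (190,165).

```bash
cat > m.py <<'E'
from h import *
a=grab('top')
im=a['im']; hsv=cv2.cvtColor(im,cv2.COLOR_RGB2HSV)
def blob(box,f,z,name,show=True):
    x0,y0,x1,y1=box; H=hsv[y0:y1,x0:x1].astype(int); m=f(H[...,0],H[...,1],H[...,2]).astype(np.uint8)
    n,l,st,c=cv2.connectedComponentsWithStats(m); k=1+np.argmax(st[1:,4])
    cs=cv2.findContours((l==k).astype(np.uint8),cv2.RETR_EXTERNAL,cv2.CHAIN_APPROX_NONE)[0]
    cc=max(cs,key=len).reshape(-1,2)+[x0,y0]
    w=ray(a,cc,z)[:,:2]; r=cv2.minAreaRect((w*1000).astype(np.float32))
    print(name,'px',(c[k]+[x0,y0]).round(1),'n',st[k,4],'rect mm',np.round(r[0],1),np.round(r[1],1),round(r[2],1), 'cen',(ray(a,[c[k]+[x0,y0]],z)[0]*1000).round(1))
blob((185,190,228,232),lambda h,s,v:(h<16)&(s>170)&(v>150),.003,'orange')
blob((280,200,318,240),lambda h,s,v:(h>100)&(h<130)&(s>150),.003,'bluepad')
blob((218,188,290,245),lambda h,s,v:(s<75),.03,'panel')
blob((345,175,390,215),lambda h,s,v:(v<75),.01,'slate')
blob((172,145,212,185),lambda h,s,v:(s<95)&(v>120),.02,'lime')
blob((340,215,380,262),lambda h,s,v:((h<6)|(h>172))&(s>120),.05,'gauge red')
blob((340,215,380,262),lambda h,s,v:(s<70)&(v>60),.012,'gauge foot+dial')
blob((95,130,155,200),lambda h,s,v:(h>100)&(h<130)&(s>120),.052,'hood')
blob((95,180,145,275),lambda h,s,v:(s<70)&(v>130),.032,'bar')
blob((95,250,145,285),lambda h,s,v:(h>100)&(h<130)&(s>100),.042,'lip')
c=[cv2.resize(im[y:y+80,x:x+100],None,fx=4,fy=4,interpolation=cv2.INTER_CUBIC) for x,y in((335,175),(160,145))]
d=cv2.resize(im[125:285,80:180],None,fx=4,fy=4,interpolation=cv2.INTER_CUBIC)[:600]
o=np.zeros((640,800,3),np.uint8);o[:320,:400]=c[0];o[320:,:400]=c[1];o[:600,400:]=d
cv2.imwrite('pics/crop0.png',o[:600,:,::-1])
E
python3 m.py
```

```text
orange px [208.8 210.9] n 665 rect mm [556.1  70.2] [70.5 70.1] 82.5 cen [556.   70.3   3. ]
bluepad px [296.2 220.5] n 601 rect mm [ 525.2 -166.9] [67.1 66.1] 83.1 cen [ 525.4 -166.7    3. ]
panel px [253.5 215.5] n 2469 rect mm [538.5 -61.2] [176.2 110.9] 82.5 cen [539.3 -51.1  30. ]
slate px [366.2 195. ] n 385 rect mm [ 592.3 -361.1] [53.6 65.2] 27.1 cen [ 590.4 -358.1   10. ]
lime px [188.1 166.3] n 454 rect mm [678.1 118.5] [68.3 66.6] 81.7 cen [677.2 123.9  20. ]
gauge red px [356.6 239.1] n 78 rect mm [ 472.7 -319. ] [33.  40.7] 88.9 cen [ 472.4 -314.6   50. ]
gauge foot+dial px [358.5 239.2] n 418 rect mm [ 470.7 -332.7] [55.  82.2] 68.7 cen [ 471.8 -330.3   12. ]
hood px [127.7 163.7] n 835 rect mm [680.7 276.2] [ 52.1 113.7] 81.7 cen [680.6 276.3  52. ]
bar px [117.9 228.1] n 949 rect mm [519.  304.4] [ 32.2 217.3] 81.9 cen [513.2 305.   32. ]
lip px [110.6 271.3] n 42 rect mm [403.3 317. ] [38.8  6.7] 80.8 cen [403.1 316.7  42. ]
```

View pics/crop0.png

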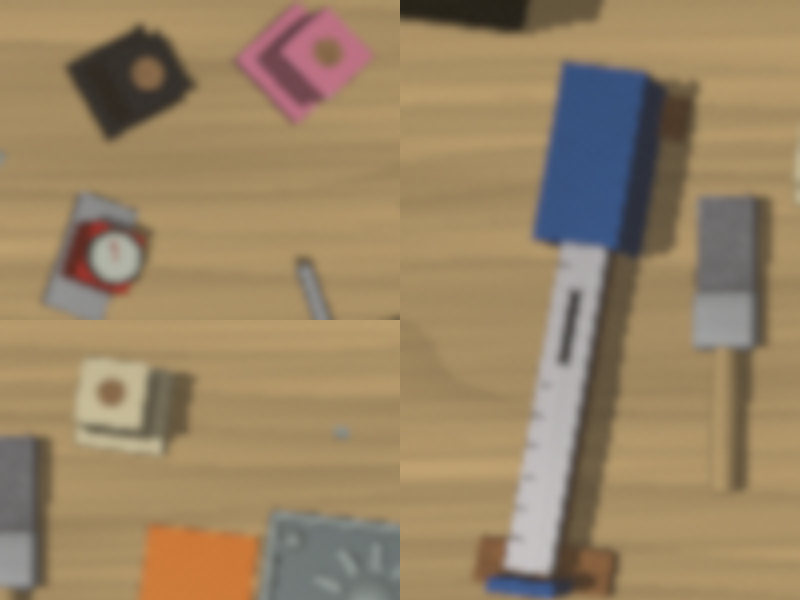

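The crop confirms the near-black bearer with its cork at (372,193), beside the pink one. The lime bearer's cork is at (187.5,163) and the dial at (364,239). The bar lies slot-up in its rack.

```bash
cat > p.py <<'E'
from h import *
from scipy.spatial.transform import Rotation as Ro
G=robot.grip_point_offset
def pose(x,y,z,yaw,tilt=0):
    "grasp point (mm), yaw of tool x (deg), tilt about tool y (rad) -> TCP pos,R"
    c,s=np.cos(np.radians(yaw)),np.sin(np.radians(yaw))
    R=np.array([[c,s,0],[s,-c,0],[0,0,-1.]])@Ro.from_rotvec([0,tilt,0]).as_matrix()
    return np.array([x,y,z])/1e3-R[:,2]*G,R
def plan(*ts,cur=None):
    s=robot.get_state(); p,R=np.array(s['ee_pos']),np.array(s['eef_rot'])
    print('t',round(s['clock'],1),'gp',((p+R[:,2]*G)*1e3).round(1),'yaw',np.degrees(np.arctan2(R[1,0],R[0,0])).round(1),'z',R[:,2].round(3),'F',np.round(s['ft_force'],1),'w',round(s['gripper_width'],3),'ff',np.round(s['finger_force'],1),'q7',round(s['qpos'][6],2))
    for t in ts:
        P1,R1=pose(*t); 
        D=P1-p; rv=Ro.from_matrix(R.T@R1).as_rotvec(); sh=R.T@D
        k=int(np.ceil(max(np.abs(sh).max()/.2,np.abs(rv).max()/(np.pi/4),np.linalg.norm(sh)/.30,np.linalg.norm(rv)/np.radians(50))-1e-6)) or 1
        for i in range(k):
            d=R.T@(D/k); v=rv/k
            n=int(np.ceil(max(np.linalg.norm(d)/.0417,np.degrees(np.linalg.norm(v))/7.16)))
            print(t,'min rows',n,np.r_[d/.2,v/(np.pi/4)].round(3).tolist()); R=R@Ro.from_rotvec(v).as_matrix()
        p,R=P1,R1
def where(): plan()
E
python3 - <<'E'
from p import *
P=robot.camera_params('top')
for n,px,z in(('slate',(372,193.25),.055),('lime',(187.5,163.25),.055),('dial',(363.75,239.25),.065),('maq',(283,155),0),('pink',(412,188),.055)):print(n,(ray(P,[px],z)*1000).round(1))
x,y=(ray(P,[(372,193.25)],.055)*1000)[0,:2]
plan((300,-490,220,25),(x-40,y,180,30))
E
```

```text
slate [[ 589.5 -359.4   55. ]]
lime [[678.1 119.   55. ]]
dial [[ 471.8 -328.4   65. ]]
maq [[ 708.2 -136.3    0. ]]
pink [[ 601.2 -463.8   55. ]]
t 0.1 gp [ 214.1 -613.4  249.4] yaw 19.2 z [-0.     0.001 -1.   ] F [ 0.5 -0.1  0. ] w 0.999 ff 0.0 q7 -0.06
(300, -490, 220, 25) min rows 4 [0.609, -0.441, 0.147, -0.002, -0.0, -0.128]
(np.float64(549.5080256783359), np.float64(-359.4436781371848), 180, 30) min rows 4 [0.703, -0.032, 0.1, 0.0, 0.0, -0.056]
(np.float64(549.5080256783359), np.float64(-359.4436781371848), 180, 30) min rows 4 [0.704, -0.001, 0.1, 0.0, 0.0, -0.056]
```

servo_tool([
  [[0.609,-0.441,0.147,0,0,-0.128],[0.609,-0.441,0.147,0,0,-0.128],[0.609,-0.441,0.147,0,0,-0.128],[0.609,-0.441,0.147,0,0,-0.128],[0.609,-0.441,0.147,0,0,-0.128]],
], jaw=0)

```text
clock: 0.57
ee_pos: [0.3049, -0.4842, 0.2007]
eef_rot: [[0.903, 0.43, 0.001], [0.43, -0.903, 0.004], [0.002, -0.003, -1.0]]
ft_force: [1.0, -0.0, -0.4]
gripper_width: 1.0
finger_force: 0.0
```

servo_tool([
  [[0.703,-0.032,0.1,0,0,-0.056],[0.703,-0.032,0.1,0,0,-0.056],[0.703,-0.032,0.1,0,0,-0.056],[0.703,-0.032,0.1,0,0,-0.056],[0.703,-0.032,0.1,0,0,-0.056]],
])

```text
clock: 0.98
ee_pos: [0.4295, -0.4207, 0.1808]
eef_rot: [[0.883, 0.469, 0.001], [0.469, -0.883, 0.003], [0.002, -0.002, -1.0]]
ft_force: [0.5, 0.7, -0.7]
gripper_width: 0.996
finger_force: 0.0
```

servo_tool([
  [[0.704,0,0.1,0,0,-0.056],[0.704,0,0.1,0,0,-0.056],[0.704,0,0.1,0,0,-0.056],[0.704,0,0.1,0,0,-0.056],[0.704,0,0.1,0,0,-0.056],[0.704,0,0.1,0,0,-0.056]],
])

```text
clock: 1.48
ee_pos: [0.55, -0.3595, 0.1611]
eef_rot: [[0.865, 0.502, -0.001], [0.502, -0.865, 0.001], [-0.001, -0.001, -1.0]]
ft_force: [-0.1, -1.0, 0.2]
gripper_width: 1.001
finger_force: 0.0
```

```bash
python3 - <<'E'
from p import *
where()
P=grab('wrist','w1.png');T=P['world_to_cam'];T=np.array(T);print(-T[:3,:3].T@T[:3,3],T[:3,:3].round(2).tolist(),P['fx'])
print(proj(P,[[.5895,-.3594,.055]]))
E
```

```text
t 1.5 gp [ 550.  -359.5  179.8] yaw 30.1 z [-0.001  0.001 -1.   ] F [-0.1 -1.   0.2] w 1.001 ff 0.0 q7 -0.59
[ 0.61330675 -0.322079    0.30444815] [[0.5, -0.86, -0.0], [-0.83, -0.48, 0.29], [-0.25, -0.15, -0.96]] 286.2053129672473
[[278.12633343 151.90090291]]
```

View pics/w1.png

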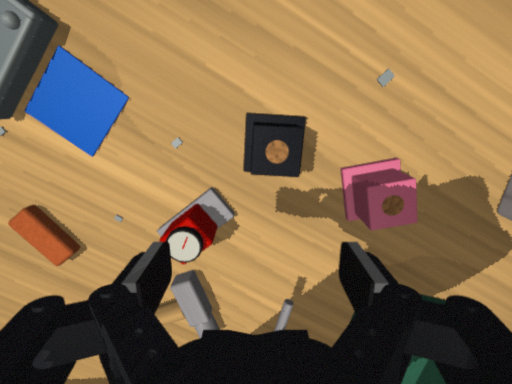

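Wrist view: the slate bearer is at (277,148), nearly square to the tool, with its cork at (277,152), as projected. The gauge is at (190,235), the blue pad at (78,100) and the pink look-alike at (385,195).

```bash
cat > w.py <<'E'
from p import *
def comp(P,f,near,minn=30):
    H=cv2.cvtColor(P['im'],cv2.COLOR_RGB2HSV).astype(int); m=f(H[...,0],H[...,1],H[...,2]).astype(np.uint8)
    n,l,st,c=cv2.connectedComponentsWithStats(m)
    k=min((i for i in range(1,n) if st[i,4]>=minn),key=lambda i:np.hypot(*(c[i]-near)))
    cc=max(cv2.findContours((l==k).astype(np.uint8),0,1)[0],key=len).reshape(-1,2)
    return c[k],cc,st[k,4]
def rect(P,cc,z):
    r=cv2.minAreaRect((ray(P,cc,z)[:,:2]*1000).astype(np.float32)); return np.round(r[0],1),np.round(r[1],1),round(r[2],1)
def poly(P,cc,z,eps=3):
    a=cv2.approxPolyDP(cc.astype(np.int32).reshape(-1,1,2),eps,True).reshape(-1,2); w=ray(P,a,z)[:,:2]*1000
    for i in range(len(a)):
        d=w[(i+1)%len(a)]-w[i]; print('  ',a[i],w[i].round(1),'len',np.hypot(*d).round(1),'ang',(np.degrees(np.arctan2(d[1],d[0]))%90).round(1))
E
python3 - <<'E'
from w import *
P=grab('wrist')
c,cc,n=comp(P,lambda h,s,v:(h<20)&(s>60)&(v<190)&(v>80),(277,152),100);print('cork',c,n,rect(P,cc,.055))
c,cc,n=comp(P,lambda h,s,v:(v<60),(275,145),500);print('slate',c,n);poly(P,cc,.055)
c,cc,n=comp(P,lambda h,s,v:(h>100)&(h<130)&(s>150),(78,100),500);print('blue',c,n,rect(P,cc,.003))
c,cc,n=comp(P,lambda h,s,v:(v>150)&(s<60),(184,245),100);print('dial',c,n,rect(P,cc,.065))
c,cc,n=comp(P,lambda h,s,v:((h<6)|(h>174))&(s>150),(195,225),100);print('red',c,n);poly(P,cc,.056)
c,cc,n=comp(P,lambda h,s,v:(s<70)&(v>90),(220,205),60);print('foot',c,n);poly(P,cc,.012)
E
```

```text
cork [275.70575221 149.39823009] 452 (array([ 589.2, -358.1]), array([20. , 20.1]), 75.2)
slate [272.47101201 141.07307033] 2915
   [246 112] [ 603.5 -320.1] len 48.0 ang 27.4
   [244 168] [ 560.9 -342.2] len 47.6 ang 24.5
   [297 173] [ 580.7 -385.5] len 49.4 ang 25.7
   [304 116] [ 625.2 -364.1] len 49.0 ang 26.2
blue [ 74.56600633 100.11819544] 6007 (array([ 524. , -167.3]), array([75.5, 75. ]), 82.5)
dial [182.6730486  244.48453608] 679 (array([ 472. , -328.2]), array([29.9, 27.2]), 39.8)
red [193.45024631 223.49064039] 1015
   [216 225] [ 500.3 -346.2] len 28.6 ang 70.1
   [195 203] [ 510.  -319.3] len 23.1 ang 66.7
   [176 217] [ 488.8 -310.2] len 27.9 ang 80.3
   [159 238] [ 461.3 -305.4] len 6.1 ang 76.0
   [164 242] [ 459.8 -311.3] len 19.0 ang 85.3
   [174 227] [ 478.7 -312.9] len 15.1 ang 33.8
   [190 226] [ 487.2 -325.5] len 10.2 ang 82.8
   [199 232] [ 485.9 -335.6] len 16.9 ang 33.4
   [201 248] [ 471.8 -344.9] len 13.1 ang 70.3
   [211 240] [ 484.1 -349.3] len 16.4 ang 10.9
foot [205.01956272 208.38665132] 869
   [232 213] [ 501.8 -358.7] len 38.1 ang 66.5
   [210 186] [ 517.  -323.8] len 80.4 ang 70.4
   [157 231] [ 441.3 -296.8] len 4.7 ang 69.2
   [160 234] [ 439.6 -301.2] len 54.4 ang 74.0
   [193 202] [ 491.9 -316.2] len 5.4 ang 30.0
   [198 202] [ 494.6 -320.8] len 33.9 ang 67.4
   [218 225] [ 481.6 -352.1] len 21.3 ang 71.9
```

```bash
python3 - <<'E'
from p import *
plan((589.2,-358.1,120,26.5),(589.2,-358.1,33,26.5))
E
```

```text
t 1.6 gp [ 548.5 -361.5  180.5] yaw 29.9 z [-0.001 -0.001 -1.   ] F [-0.8 -0.9  0.1] w 0.999 ff 0.0 q7 -0.59
(589.2, -358.1, 120, 26.5) min rows 2 [0.186, 0.087, 0.302, 0.0, 0.001, 0.076]
(589.2, -358.1, 33, 26.5) min rows 3 [0.0, 0.0, 0.435, 0.0, 0.0, 0.0]
```

```bash
cat >> p.py <<'E'
import json,os
def avg(n=8):
    L=[]
    for i in range(n):
        robot.read_camera('top'); s=robot.get_state(); R=np.array(s['eef_rot']);L.append(np.r_[s['ee_pos'],Ro.from_matrix(R).as_rotvec()])
    L=np.array(L); return L[:,:3].mean(0),Ro.from_rotvec(L[:,3:]).mean().as_matrix(),L[:,:3].std(0)*1e3
def setcmd(x,y,z,yaw,tilt=0): json.dump([x,y,z,yaw,tilt],open('cmd.json','w'))
_old=plan
def plan(*ts):
    "plan from the stored commanded pose; stores the last target as commanded"
    s=robot.get_state(); p0=np.array(s['ee_pos']);R0=np.array(s['eef_rot'])
    print('t',round(s['clock'],1),'gp',((p0+R0[:,2]*G)*1e3).round(1),'yaw',np.degrees(np.arctan2(R0[1,0],R0[0,0])).round(1),'F',np.round(s['ft_force'],1),'w',round(s['gripper_width'],3),'ff',np.round(s['finger_force'],1),'q7',round(s['qpos'][6],2))
    c=json.load(open('cmd.json')); print('cmd',c)
    for t in ts:
        p,R=pose(*c);P1,R1=pose(*t); D=P1-p; rv=Ro.from_matrix(R.T@R1).as_rotvec(); sh=R.T@D
        k=int(np.ceil(max(np.abs(sh).max()/.2,np.abs(rv).max()/(np.pi/4),np.linalg.norm(sh)/.29,np.linalg.norm(rv)/np.radians(50))-1e-6)) or 1
        for i in range(k):
            d=R.T@(D/k); v=rv/k; n=int(np.ceil(max(np.linalg.norm(d)/.0417,np.degrees(np.linalg.norm(v))/7.16)))
            print(np.round(t,3).tolist(),'rows',n,np.r_[d/.2,v/(np.pi/4)].round(3).tolist()); R=R@Ro.from_rotvec(v).as_matrix()
        c=list(map(float,t))
    setcmd(*c)
E
python3 - <<'E'
from p import *
p,R,s=avg();print(s)
g=(p+R[:,2]*G)*1e3;yaw=float(np.degrees(np.arctan2(R[1,0],R[0,0])));print(g.round(2),yaw,R[:,2].round(4))
setcmd(*map(float,g),yaw)
plan((589.2,-358.6,120,26.5),(589.2,-358.6,33,26.5))
E
```

```text
[0.40737143 0.5209885  0.08665524]
[ 548.82 -361.08  180.89] 29.940727672555056 [-1.e-04 -5.e-04 -1.e+00]
t 2.0 gp [ 549.4 -360.3  180.8] yaw 30.0 F [ 0.   0.1 -0.3] w 0.998 ff 0.0 q7 -0.59
cmd [548.8198530349908, -361.0799661258788, 180.88585463943065, 29.940727672555056, 0]
[589.2, -358.6, 120.0, 26.5] rows 2 [0.181, 0.09, 0.304, 0.0, 0.0, 0.076]
[589.2, -358.6, 33.0, 26.5] rows 3 [0.0, 0.0, 0.435, 0.0, 0.0, 0.0]
```

servo_tool([
  [[0.181,0.09,0.304,0,0,0.076],[0.181,0.09,0.304,0,0,0.076],[0.181,0.09,0.304,0,0,0.076],[0.181,0.09,0.304,0,0,0.076]],
])

```text
clock: 2.32
ee_pos: [0.5896, -0.3563, 0.0991]
eef_rot: [[0.893, 0.449, -0.003], [0.449, -0.893, 0.002], [-0.002, -0.003, -1.0]]
ft_force: [0.2, -0.5, 0.7]
gripper_width: 1.001
finger_force: 0.0
```

servo_tool([
  [[0,0,0.15,0,0,0],[0,0,0.3,0,0,0],[0,0,0.4,0,0,0],[0,0,0.435,0,0,0],[0,0,0.435,0,0,0]],
])

```text
clock: 2.73
ee_pos: [0.5889, -0.3578, 0.0137]
eef_rot: [[0.894, 0.447, -0.002], [0.447, -0.894, 0.0], [-0.001, -0.001, -1.0]]
ft_force: [-0.7, 0.3, -0.2]
gripper_width: 1.005
finger_force: 0.0
```

servo_tool([
  [[0,0,0,0,0,0],[0,0,0,0,0,0],[0,0,0,0,0,0],[0,0,0,0,0,0],[0,0,0,0,0,0],[0,0,0,0,0,0],[0,0,0,0,0,0],[0,0,0,0,0,0]],
], jaw=1, force=50)

```text
clock: 3.4
ee_pos: [0.5911, -0.358, 0.0162]
eef_rot: [[0.894, 0.448, 0.002], [0.448, -0.894, -0.001], [0.001, 0.002, -1.0]]
ft_force: [-1.0, 1.0, 8.0]
gripper_width: 0.509
finger_force: 52.8
```

```bash
python3 - <<'E'
from p import *
plan((589.2,-358.6,110,26.5),(530,-190,130,82.5))
E
```

```text
t 3.4 gp [ 591.  -358.    34.9] yaw 26.6 F [-1.  1.  8.] w 0.509 ff 52.8 q7 -0.71
cmd [589.2, -358.6, 33.0, 26.5, 0]
[589.2, -358.6, 110.0, 26.5] rows 2 [0.0, 0.0, -0.385, 0.0, 0.0, 0.0]
[530.0, -190.0, 130.0, 82.5] rows 4 [0.056, -0.443, -0.05, 0.0, 0.0, -0.622]
[530.0, -190.0, 130.0, 82.5] rows 4 [0.257, -0.365, -0.05, 0.0, 0.0, -0.622]
```

servo_tool([
  [[0,0,-0.385,0,0,0],[0,0,-0.385,0,0,0],[0,0,-0.385,0,0,0],[0,0,-0.385,0,0,0]],
])

```text
clock: 3.73
ee_pos: [0.5915, -0.3583, 0.0941]
eef_rot: [[0.894, 0.448, 0.004], [0.448, -0.894, -0.002], [0.003, 0.004, -1.0]]
ft_force: [-1.7, 0.5, -4.8]
gripper_width: 0.51
finger_force: 53.5
```

servo_tool([
  [[0.056,-0.443,-0.05,0,0,-0.622],[0.056,-0.443,-0.05,0,0,-0.622],[0.056,-0.443,-0.05,0,0,-0.622],[0.056,-0.443,-0.05,0,0,-0.622],[0.056,-0.443,-0.05,0,0,-0.622],[0.056,-0.443,-0.05,0,0,-0.622]],
])

```text
clock: 4.23
ee_pos: [0.5594, -0.2734, 0.0998]
eef_rot: [[0.583, 0.813, -0.002], [0.813, -0.583, 0.001], [-0.0, -0.002, -1.0]]
ft_force: [0.8, -0.6, -3.2]
gripper_width: 0.508
finger_force: 54.0
```

servo_tool([
  [[0.257,-0.365,-0.05,0,0,-0.622],[0.257,-0.365,-0.05,0,0,-0.622],[0.257,-0.365,-0.05,0,0,-0.622],[0.257,-0.365,-0.05,0,0,-0.622],[0.257,-0.365,-0.05,0,0,-0.622],[0.257,-0.365,-0.05,0,0,-0.622],[0.257,-0.365,-0.05,0,0,-0.622]],
])

```text
clock: 4.82
ee_pos: [0.5304, -0.1901, 0.1106]
eef_rot: [[0.136, 0.991, -0.001], [0.991, -0.136, 0.0], [0.0, -0.001, -1.0]]
ft_force: [0.5, -0.5, -3.7]
gripper_width: 0.51
finger_force: 54.4
```

```bash
python3 - <<'E'
from w import *
P=grab('wrist','w2.png')
print(proj(P,[[.524,-.1673,.003],[.5397,-.0483,.03],[.556,.0703,.003]]).round())
plan()
E
```

```text
[[ 245.  166.]
 [ 241.   -0.]
 [ 240. -208.]]
t 4.9 gp [ 530.5 -189.9  129.4] yaw 82.3 F [ 0.1 -0.3 -3.9] w 0.509 ff 54.4 q7 0.02
cmd [530.0, -190.0, 130.0, 82.5, 0]
```

View pics/w2.png

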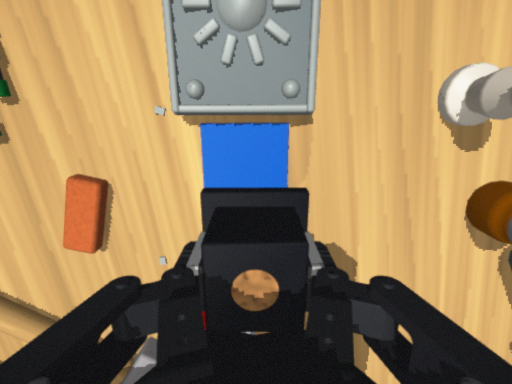

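View: the bearer is held square, its cork at (255,290). The blue pad runs from 202 to 288 px beneath it, and the panel is straight above with its near edge at row 111.

```bash
python3 - <<'E'
from w import *
P=grab('wrist')
c,cc,n=comp(P,lambda h,s,v:(h<20)&(s>60)&(v>80),(255,290),300);print('cork',c,n,rect(P,cc,.152))
L=ray(P,[(178.5,110),(314.5,110)],.022);print('panel near corners',(L*1e3).round(1))
c,cc,n=comp(P,lambda h,s,v:(h>100)&(h<130)&(s>150),(245,155),500);print('blue',n);poly(P,cc,.003)
c,cc,n=comp(P,lambda h,s,v:(s<90)&(v>60)&(v<200),(241,60),3000);print('panel',n);poly(P,cc,.03)
E
```

```text
cork [254.6487524  289.49136276] 1563 (array([ 530.1, -189.2]), array([19.8, 19.5]), 81.0)
panel near corners [[ 480.3 -112.2   22. ]
 [ 585.2 -126.4   22. ]]
blue 5501
   [287 124] [ 564.8 -135.5] len 73.4 ang 82.3
   [201 124] [ 492.1 -125.7] len 56.9 ang 82.8
   [205 188] [ 484.9 -182.1] len 73.0 ang 82.3
   [285 188] [ 557.3 -191.9] len 56.9 ang 82.3
panel 16515
   [162   0] [486.7 -41.2] len 69.6 ang 82.1
   [171 108] [ 477.1 -110.2] len 5.1 ang 23.6
   [175 114] [ 479.2 -114.8] len 103.3 ang 82.7
   [312 113] [ 581.6 -128. ] len 73.3 ang 81.6
   [320   0] [592.4 -55.5] len 22.9 ang 82.1
   [286   0] [569.6 -52.3] len 4.6 ang 22.4
   [280   4] [565.4 -54.1] len 4.7 ang 52.8
   [274   0] [561.6 -51.2] len 18.9 ang 82.3
   [246   0] [542.9 -48.7] len 4.9 ang 37.8
   [241   6] [539.  -51.7] len 5.8 ang 45.5
   [234   0] [534.8 -47.6] len 48.6 ang 82.5
```

```bash
python3 - <<'E'
from p import *
plan((523.7,-168.4,60,82.5),(523.7,-168.4,36.5,82.5),(523.7,-168.4,140,82.5))
E
```

```text
t 4.9 gp [ 530.5 -189.8  129.4] yaw 82.3 F [ 0.  -0.1 -3.7] w 0.504 ff 54.4 q7 0.02
cmd [530.0, -190.0, 130.0, 82.5, 0]
[523.7, -168.4, 60.0, 82.5] rows 2 [0.103, -0.045, 0.35, 0.0, 0.0, 0.0]
[523.7, -168.4, 36.5, 82.5] rows 1 [0.0, 0.0, 0.118, 0.0, 0.0, 0.0]
[523.7, -168.4, 140.0, 82.5] rows 3 [0.0, 0.0, -0.518, 0.0, 0.0, 0.0]
```

servo_tool([
  [[0.103,-0.045,0.2,0,0,0],[0.103,-0.045,0.35,0,0,0],[0.103,-0.045,0.35,0,0,0],[0.103,-0.045,0.35,0,0,0],[0.103,-0.045,0.35,0,0,0]],
])

```text
clock: 5.33
ee_pos: [0.5254, -0.1684, 0.0426]
eef_rot: [[0.131, 0.991, 0.001], [0.991, -0.131, -0.0], [-0.0, 0.001, -1.0]]
ft_force: [0.5, 0.2, -2.8]
gripper_width: 0.51
finger_force: 54.1
```

servo_tool([
  [[0,0,0.05,0,0,0],[0,0,0.09,0,0,0],[0,0,0.11,0,0,0],[0,0,0.118,0,0,0],[0,0,0.118,0,0,0],[0,0,0.118,0,0,0]],
])

```text
clock: 5.83
ee_pos: [0.5244, -0.1681, 0.019]
eef_rot: [[0.129, 0.992, -0.0], [0.992, -0.129, -0.001], [-0.001, -0.0, -1.0]]
ft_force: [-7.9, 0.7, 14.6]
gripper_width: 0.508
finger_force: 56.7
```

servo_tool([
  [[0,0,0,0,0,0],[0,0,0,0,0,0],[0,0,0,0,0,0],[0,0,0,0,0,0],[0,0,0,0,0,0],[0,0,0,0,0,0]],
], jaw=0)

```text
clock: 6.33
ee_pos: [0.5244, -0.1674, 0.0175]
eef_rot: [[0.129, 0.992, 0.0], [0.992, -0.129, 0.0], [0.0, 0.0, -1.0]]
ft_force: [-0.3, -0.8, 0.3]
gripper_width: 0.997
finger_force: 0.0
```

servo_tool([
  [[0,0,-0.1,0,0,0],[0,0,-0.3,0,0,0],[0,0,-0.518,0,0,0],[0,0,-0.518,0,0,0],[0,0,-0.518,0,0,0]],
])

```text
clock: 6.75
ee_pos: [0.5263, -0.168, 0.1241]
eef_rot: [[0.129, 0.992, 0.005], [0.992, -0.129, -0.002], [-0.001, 0.005, -1.0]]
ft_force: [-0.4, -0.6, -1.4]
gripper_width: 1.001
finger_force: 0.0
```

```bash
python3 - <<'E'
from w import *
P=grab('wrist')
c,cc,n=comp(P,lambda h,s,v:(h<20)&(s>60)&(v>80)&(v<200),proj(P,[[.5238,-.1678,.058]])[0],150);print('cork',c,n,rect(P,cc,.058))
P=grab('top')
c,cc,n=comp(P,lambda h,s,v:(h<16)&(s>170)&(v>150),(209,211),200);print('orange',rect(P,cc,.003))
plan((523.7,-168.4,170,82.5),(665,65,175,82.5))
E
```

```text
cork [251.87358491 206.23018868] 530 (array([ 523.6, -168.7]), array([19.8, 20.2]), 82.5)
orange (array([556.4,  70.1]), array([69.6, 69.2]), 81.8)
t 6.8 gp [ 524.  -167.5  139.5] yaw 82.6 F [-0.1  0.2 -0.6] w 1.005 ff 0.0 q7 -0.0
cmd [523.7, -168.4, 140.0, 82.5, 0]
[523.7, -168.4, 170.0, 82.5] rows 1 [0.0, 0.0, -0.15, 0.0, 0.0, 0.0]
[665.0, 65.0, 175.0, 82.5] rows 4 [0.625, 0.274, -0.012, 0.0, 0.0, 0.0]
[665.0, 65.0, 175.0, 82.5] rows 4 [0.625, 0.274, -0.012, 0.0, 0.0, 0.0]
```

servo_tool([
  [[0,0,-0.15,0,0,0],[0,0,-0.15,0,0,0]],
])

```text
clock: 7.02
ee_pos: [0.5254, -0.1676, 0.1534]
eef_rot: [[0.129, 0.992, 0.002], [0.992, -0.129, -0.0], [-0.0, 0.002, -1.0]]
ft_force: [1.7, 0.1, 1.0]
gripper_width: 0.996
finger_force: 0.0
```

servo_tool([
  [[0.625,0.274,-0.012,0,0,0],[0.625,0.274,-0.012,0,0,0],[0.625,0.274,-0.012,0,0,0],[0.625,0.274,-0.012,0,0,0],[0.625,0.274,-0.012,0,0,0]],
])

```text
clock: 7.43
ee_pos: [0.5955, -0.0452, 0.1521]
eef_rot: [[0.122, 0.993, -0.001], [0.993, -0.122, 0.003], [0.003, -0.002, -1.0]]
ft_force: [-1.5, 0.2, -0.9]
gripper_width: 0.995
finger_force: 0.0
```

servo_tool([
  [[0.625,0.274,-0.012,0,0,0],[0.625,0.274,-0.012,0,0,0],[0.625,0.274,-0.012,0,0,0],[0.625,0.274,-0.012,0,0,0],[0.625,0.274,-0.012,0,0,0],[0.625,0.274,-0.012,0,0,0],[0.625,0.274,-0.012,0,0,0]],
])

```text
clock: 8.02
ee_pos: [0.6646, 0.0643, 0.1547]
eef_rot: [[0.13, 0.991, -0.002], [0.991, -0.13, -0.001], [-0.001, -0.002, -1.0]]
ft_force: [0.4, -0.2, -0.3]
gripper_width: 1.003
finger_force: 0.0
```

```bash
python3 - <<'E'
from w import *
P=grab('wrist','w3.png')
plan()
print(proj(P,[[.678,.119,.055],[.5563,.0702,.003]]).round())
c,cc,n=comp(P,lambda h,s,v:(h<20)&(s>60)&(v<190)&(v>80),proj(P,[[.678,.119,.055]])[0],150);print('cork',c,n,rect(P,cc,.055))
c,cc,n=comp(P,lambda h,s,v:(h>15)&(h<35)&(s>20)&(s<85)&(v>150),proj(P,[[.678,.119,.055]])[0],400);print('lime',c,n);poly(P,cc,.055)
E
```

```text
t 8.1 gp [664.8  64.  173.9] yaw 82.5 F [ 0.8 -0.3  0.3] w 0.999 ff 0.0 q7 -0.47
cmd [665.0, 65.0, 175.0, 82.5, 0]
[[263. 128.]
 [154. 185.]]
cork [264.03153153 127.06981982] 444 (array([678.7, 119.3]), array([19.4, 18.3]), 82.5)
lime [261.80285807 121.08996427] 3079
   [233  92] [657.4 149.8] len 48.1 ang 82.2
   [234 152] [650.9 102.1] len 46.0 ang 81.5
   [288 153] [696.3  95.3] len 48.3 ang 78.8
   [294  93] [705.7 142.7] len 48.9 ang 81.6
```

View pics/w3.png

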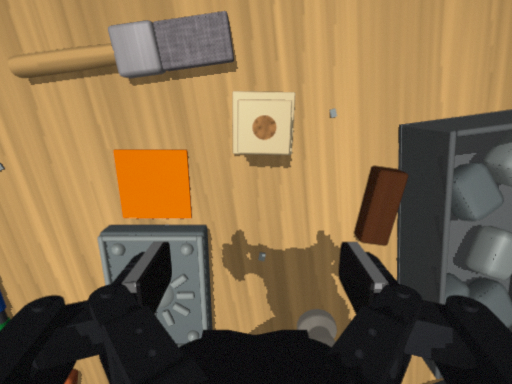

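View: the lime bearer is at (263,123) with its cork at (264,127), square with the tool to about 1°. The orange pad is at (153,184) and the panel below it.

```bash
python3 - <<'E'
from w import *
P=grab('wrist')
c,cc,n=comp(P,lambda h,s,v:(h<16)&(s>200)&(v>150),(153,184),1000);print('orange',rect(P,cc,.003))
plan((678.5,119.2,110,81.7),(678.5,119.2,33,81.7),(678.5,119.2,120,81.7),(556,100,130,82.5))
E
```

```text
orange (array([555.5,  71.1]), array([75.2, 75.8]), 82.5)
t 8.1 gp [664.9  64.1 174.2] yaw 82.5 F [ 1.1 -1.5  0. ] w 1.005 ff 0.0 q7 -0.47
cmd [665.0, 65.0, 175.0, 82.5, 0]
[678.5, 119.2, 110.0, 81.7] rows 3 [0.277, 0.032, 0.325, 0.0, 0.0, 0.018]
[678.5, 119.2, 33.0, 81.7] rows 2 [0.0, 0.0, 0.385, 0.0, 0.0, 0.0]
[678.5, 119.2, 120.0, 81.7] rows 3 [0.0, 0.0, -0.435, 0.0, 0.0, 0.0]
[556.0, 100.0, 130.0, 82.5] rows 3 [-0.183, -0.592, -0.05, 0.0, 0.0, -0.018]
```

servo_tool([
  [[0.277,0.032,0.325,0,0,0.018],[0.277,0.032,0.325,0,0,0.018],[0.277,0.032,0.325,0,0,0.018],[0.277,0.032,0.325,0,0,0.018],[0.277,0.032,0.325,0,0,0.018]],
])

```text
clock: 8.53
ee_pos: [0.6788, 0.119, 0.0911]
eef_rot: [[0.144, 0.99, -0.0], [0.99, -0.144, -0.001], [-0.001, 0.0, -1.0]]
ft_force: [-0.4, 0.4, -0.4]
gripper_width: 0.999
finger_force: 0.0
```

servo_tool([
  [[0,0,0.15,0,0,0],[0,0,0.3,0,0,0],[0,0,0.37,0,0,0],[0,0,0.385,0,0,0],[0,0,0.385,0,0,0]],
])

```text
clock: 8.95
ee_pos: [0.6788, 0.1192, 0.0142]
eef_rot: [[0.144, 0.99, -0.0], [0.99, -0.144, -0.0], [-0.001, -0.0, -1.0]]
ft_force: [0.1, 0.7, 0.5]
gripper_width: 1.006
finger_force: 0.0
```

servo_tool([
  [[0,0,0,0,0,0],[0,0,0,0,0,0],[0,0,0,0,0,0],[0,0,0,0,0,0],[0,0,0,0,0,0],[0,0,0,0,0,0],[0,0,0,0,0,0],[0,0,0,0,0,0]],
], jaw=1, force=50)

```text
clock: 9.62
ee_pos: [0.6798, 0.1207, 0.0156]
eef_rot: [[0.143, 0.99, 0.002], [0.99, -0.143, 0.0], [0.001, 0.002, -1.0]]
ft_force: [-0.4, 0.1, 7.3]
gripper_width: 0.512
finger_force: 52.0
```

servo_tool([
  [[0,0,-0.2,0,0,0],[0,0,-0.435,0,0,0],[0,0,-0.435,0,0,0],[0,0,-0.435,0,0,0],[0,0,-0.435,0,0,0]],
])

```text
clock: 10.03
ee_pos: [0.6786, 0.1203, 0.1009]
eef_rot: [[0.143, 0.99, 0.0], [0.99, -0.143, -0.0], [-0.0, 0.0, -1.0]]
ft_force: [-0.6, -0.0, -3.3]
gripper_width: 0.505
finger_force: 52.4
```

servo_tool([
  [[-0.183,-0.592,-0.05,0,0,-0.018],[-0.183,-0.592,-0.05,0,0,-0.018],[-0.183,-0.592,-0.05,0,0,-0.018],[-0.183,-0.592,-0.05,0,0,-0.018],[-0.183,-0.592,-0.05,0,0,-0.018],[-0.183,-0.592,-0.05,0,0,-0.018]],
])

```text
clock: 10.53
ee_pos: [0.5559, 0.1005, 0.11]
eef_rot: [[0.129, 0.992, -0.001], [0.992, -0.129, -0.0], [-0.001, -0.001, -1.0]]
ft_force: [0.1, 0.4, -1.4]
gripper_width: 0.511
finger_force: 52.7
```

```bash
python3 - <<'E'
from w import *
P=grab('wrist')
c,cc,n=comp(P,lambda h,s,v:(h<20)&(s>60)&(v>80)&(v<190),(255,290),300);print('cork',c,n,rect(P,cc,.152))
plan((555.3,70.5,60,82.4),(555.3,70.5,36.5,82.4),(555.3,70.5,140,82.4))
E
```

```text
cork [254.20781893 291.478738  ] 1458 (array([554.6,  99.3]), array([23. , 20.9]), 64.2)
t 10.6 gp [556.6 100.9 128.9] yaw 82.6 F [ 1.6  0.1 -2.7] w 0.506 ff 52.7 q7 -0.54
cmd [556.0, 100.0, 130.0, 82.5, 0]
[555.3, 70.5, 60.0, 82.4] rows 2 [-0.147, 0.016, 0.35, 0.0, 0.0, 0.002]
[555.3, 70.5, 36.5, 82.4] rows 1 [0.0, 0.0, 0.118, 0.0, 0.0, 0.0]
[555.3, 70.5, 140.0, 82.4] rows 3 [0.0, 0.0, -0.518, 0.0, 0.0, 0.0]
```

servo_tool([
  [[-0.147,0.016,0.2,0,0,0.002],[-0.147,0.016,0.35,0,0,0.002],[-0.147,0.016,0.35,0,0,0.002],[-0.147,0.016,0.35,0,0,0.002],[-0.147,0.016,0.35,0,0,0.002]],
])

```text
clock: 11.0
ee_pos: [0.5569, 0.073, 0.0419]
eef_rot: [[0.13, 0.992, 0.001], [0.992, -0.13, 0.002], [0.002, 0.001, -1.0]]
ft_force: [0.8, -0.1, -2.4]
gripper_width: 0.509
finger_force: 52.5
```

servo_tool([
  [[0,0,0.05,0,0,0],[0,0,0.09,0,0,0],[0,0,0.11,0,0,0],[0,0,0.118,0,0,0],[0,0,0.118,0,0,0],[0,0,0.118,0,0,0]],
])

```text
clock: 11.5
ee_pos: [0.5558, 0.0721, 0.0184]
eef_rot: [[0.13, 0.992, 0.0], [0.992, -0.13, -0.0], [-0.0, 0.0, -1.0]]
ft_force: [-5.7, -0.3, 9.7]
gripper_width: 0.509
finger_force: 54.1
```

servo_tool([
  [[0,0,0,0,0,0],[0,0,0,0,0,0],[0,0,0,0,0,0],[0,0,0,0,0,0],[0,0,0,0,0,0],[0,0,0,0,0,0]],
], jaw=0)

```text
clock: 12.0
ee_pos: [0.5557, 0.0716, 0.0173]
eef_rot: [[0.13, 0.991, 0.0], [0.991, -0.13, 0.0], [0.0, 0.0, -1.0]]
ft_force: [0.2, 0.3, 0.3]
gripper_width: 1.0
finger_force: 0.0
```

servo_tool([
  [[0,0,-0.1,0,0,0],[0,0,-0.3,0,0,0],[0,0,-0.518,0,0,0],[0,0,-0.518,0,0,0],[0,0,-0.518,0,0,0]],
])

```text
clock: 12.42
ee_pos: [0.5576, 0.0719, 0.124]
eef_rot: [[0.131, 0.991, 0.006], [0.991, -0.131, 0.0], [0.001, 0.005, -1.0]]
ft_force: [0.9, 1.1, -0.2]
gripper_width: 0.998
finger_force: 0.0
```

```bash
python3 - <<'E'
from w import *
P=grab('wrist')
q=proj(P,[[.5554,.0709,.058]])[0]
c,cc,n=comp(P,lambda h,s,v:(h<20)&(s>60)&(v>80)&(v<190),q,150);print('cork',c,q,n,rect(P,cc,.058))
for yaw in(-8.4,171.6): print(yaw)
plan((555.3,70.5,180,82.4),(500,240,190,5))
E
```

```text
cork [251.83809524 207.05714286] [252.5832645  206.62766177] 525 (array([554.9,  70.5]), array([19.8, 20.2]), 82.4)
-8.4
171.6
t 12.5 gp [556.2  71.5 140.6] yaw 82.5 F [ 0.3  0.  -1.5] w 0.998 ff 0.0 q7 -0.48
cmd [555.3, 70.5, 140.0, 82.4, 0]
[555.3, 70.5, 180.0, 82.4] rows 1 [0.0, 0.0, -0.2, 0.0, 0.0, 0.0]
[500, 240, 190, 5] rows 6 [0.402, -0.193, -0.025, 0.0, 0.0, 0.86]
[500, 240, 190, 5] rows 6 [0.193, -0.402, -0.025, 0.0, 0.0, 0.86]
```

```bash
python3 - <<'E'
from p import *
setcmd(555.3,70.5,140,82.4)
plan((555.3,70.5,180,82.4),(651,280,190,171.6))
E
```

```text
t 12.5 gp [556.2  71.5 140.6] yaw 82.5 F [ 0.3  0.  -1.5] w 0.998 ff 0.0 q7 -0.48
cmd [555.3, 70.5, 140, 82.4, 0]
[555.3, 70.5, 180.0, 82.4] rows 1 [0.0, 0.0, -0.2, 0.0, 0.0, 0.0]
[651.0, 280.0, 190.0, 171.6] rows 7 [0.551, 0.168, -0.025, 0.0, 0.0, -0.991]
[651.0, 280.0, 190.0, 171.6] rows 7 [0.274, 0.506, -0.025, 0.0, 0.0, -0.991]
```

servo_tool([
  [[0,0,-0.2,0,0,0],[0,0,-0.2,0,0,0]],
])

```text
clock: 12.63
ee_pos: [0.5573, 0.0721, 0.1647]
eef_rot: [[0.13, 0.991, 0.004], [0.991, -0.13, 0.001], [0.001, 0.004, -1.0]]
ft_force: [0.5, 0.5, 1.3]
gripper_width: 0.998
finger_force: 0.0
```

servo_tool([
  [[0.551,0.168,-0.025,0,0,-0.991],[0.551,0.168,-0.025,0,0,-0.991],[0.551,0.168,-0.025,0,0,-0.991],[0.551,0.168,-0.025,0,0,-0.991],[0.551,0.168,-0.025,0,0,-0.991],[0.551,0.168,-0.025,0,0,-0.991],[0.551,0.168,-0.025,0,0,-0.991],[0.551,0.168,-0.025,0,0,-0.991]],
])

```text
clock: 13.3
ee_pos: [0.6028, 0.1763, 0.1642]
eef_rot: [[-0.605, 0.797, -0.002], [0.797, 0.605, -0.0], [0.001, -0.002, -1.0]]
ft_force: [0.6, -0.2, -0.4]
gripper_width: 0.999
finger_force: 0.0
```

servo_tool([
  [[0.274,0.506,-0.025,0,0,-0.991],[0.274,0.506,-0.025,0,0,-0.991],[0.274,0.506,-0.025,0,0,-0.991],[0.274,0.506,-0.025,0,0,-0.991],[0.274,0.506,-0.025,0,0,-0.991],[0.274,0.506,-0.025,0,0,-0.991],[0.274,0.506,-0.025,0,0,-0.991],[0.274,0.506,-0.025,0,0,-0.991]],
])

```text
clock: 13.97
ee_pos: [0.6507, 0.2811, 0.1695]
eef_rot: [[-0.99, 0.144, -0.002], [0.144, 0.99, -0.0], [0.002, -0.001, -1.0]]
ft_force: [0.4, 0.2, 0.0]
gripper_width: 1.001
finger_force: 0.0
```

```bash
python3 - <<'E'
from w import *
P=grab('wrist','w4.png')
plan()
print(proj(P,[[.572,.292,.032]]).round())
E
```

```text
t 14.0 gp [650.8 281.  188.5] yaw 171.6 F [-0.5  0.1  0.8] w 1.005 ff 0.0 q7 0.66
cmd [651.0, 280.0, 190.0, 171.6, 0]
[[254. 100.]]
```

View pics/w4.png

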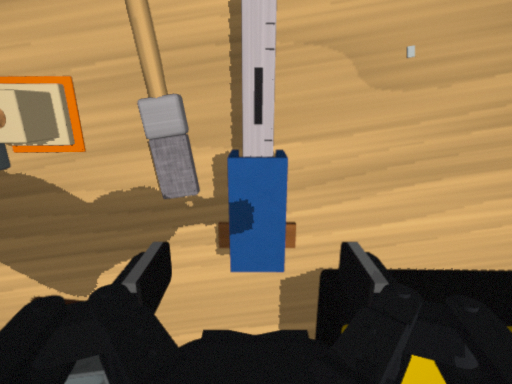

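View: the bar runs vertically from 243 to 274 px with its slot at (258,96). The hood spans rows 150–270, the brush sits clear at left, and the lime bearer stands on the orange pad.

```bash
python3 - <<'E'
from w import *
P=grab('wrist')
c,cc,n=comp(P,lambda h,s,v:(v<60),(258,96),100);print('slot',c,n,rect(P,cc,.032))
H=cv2.cvtColor(P['im'],cv2.COLOR_RGB2HSV).astype(int)
w=[]
for y in range(5,145,10):
    r=[x for x in range(225,295) if H[y,x,1]<60 and H[y,x,2]>110]
    w.append((r[0]-.5,y,r[-1]+.5))
w=np.array(w); Lw=ray(P,w[:,:2],.032)*1e3; Rw=ray(P,w[:,[2,1]],.032)*1e3
print('width',np.linalg.norm(Lw-Rw,axis=1).round(1))
M=(Lw+Rw)/2; k=np.polyfit(M[:,0],M[:,1],1);print('ang',np.degrees(np.arctan(k[0])),'y at 572',np.polyval(k,572))
c,cc,n=comp(P,lambda h,s,v:(h>100)&(h<130)&(s>150),(258,215),1000);print('hood',n,rect(P,cc,.052))
E
```

```text
slot [257.8806366  94.9734748] 377 (array([569.5, 296.2]), array([ 5.7, 48.4]), 81.6)
width [29.8 30.1 30.4 30.7 30.1 29.5 29.8 30.1 29.5 29.8 30.  30.3 30.7 30. ]
ang -8.622467323979707 y at 572 295.3618169440989
hood 6393 (array([678. , 279.5]), array([ 54.8, 123.7]), 81.6)
```

```bash
python3 - <<'E'
from p import *
plan((569.7,295.6,110,171.5),(569.7,295.6,26,171.5))
E
```

```text
t 14.1 gp [650.9 281.  188.8] yaw 171.5 F [0.2 0.5 0.1] w 1.0 ff 0.0 q7 0.66
cmd [651.0, 280.0, 190.0, 171.6, 0]
[569.7, 295.6, 110.0, 171.5] rows 3 [0.414, 0.018, 0.4, 0.0, 0.0, 0.002]
[569.7, 295.6, 26.0, 171.5] rows 3 [0.0, 0.0, 0.42, 0.0, 0.0, 0.0]
```

```bash
python3 - <<'E'
from p import *
p,R,s=avg(6);g=(p+R[:,2]*G)*1e3;print(g.round(1),s.round(1),R[:,2].round(4))
setcmd(*map(float,g),float(np.degrees(np.arctan2(R[1,0],R[0,0]))))
plan((569.7,295.6,110,171.5),(569.7,295.6,26,171.5))
E
```

```text
[651.  281.1 189.4] [0.  0.1 0.2] [-2.e-04 -2.e-04 -1.e+00]
t 14.4 gp [651.  281.2 189.7] yaw 171.7 F [ 0.5  0.4 -0.5] w 0.996 ff 0.0 q7 0.66
cmd [650.9727367008791, 281.13483291976513, 189.43144736359432, 171.61376481782207, 0]
[569.7, 295.6, 110.0, 171.5] rows 3 [0.413, 0.012, 0.397, 0.0, 0.0, 0.003]
[569.7, 295.6, 26.0, 171.5] rows 3 [0.0, 0.0, 0.42, 0.0, 0.0, 0.0]
```

servo_tool([
  [[0.413,0.012,0.397,0,0,0.003],[0.413,0.012,0.397,0,0,0.003],[0.413,0.012,0.397,0,0,0.003],[0.413,0.012,0.397,0,0,0.003],[0.413,0.012,0.397,0,0,0.003]],
])

```text
clock: 14.78
ee_pos: [0.5681, 0.2954, 0.0907]
eef_rot: [[-0.989, 0.145, -0.002], [0.145, 0.989, -0.001], [0.001, -0.002, -1.0]]
ft_force: [1.4, 0.0, 1.4]
gripper_width: 1.0
finger_force: 0.0
```

servo_tool([
  [[0,0,0.15,0,0,0],[0,0,0.3,0,0,0],[0,0,0.38,0,0,0],[0,0,0.42,0,0,0],[0,0,0.42,0,0,0],[0,0,0.42,0,0,0]],
])

```text
clock: 15.28
ee_pos: [0.5705, 0.296, 0.0086]
eef_rot: [[-0.989, 0.147, 0.001], [0.147, 0.989, 0.001], [-0.001, 0.001, -1.0]]
ft_force: [0.4, -0.3, 1.0]
gripper_width: 0.998
finger_force: 0.0
```

servo_tool([
  [[0,0,0,0,0,0],[0,0,0,0,0,0],[0,0,0,0,0,0],[0,0,0,0,0,0],[0,0,0,0,0,0],[0,0,0,0,0,0],[0,0,0,0,0,0],[0,0,0,0,0,0]],
], jaw=1, force=60)

```text
clock: 15.95
ee_pos: [0.57, 0.2957, 0.0083]
eef_rot: [[-0.989, 0.147, 0.001], [0.147, 0.989, 0.0], [-0.001, 0.0, -1.0]]
ft_force: [-1.2, -1.3, 5.6]
gripper_width: 0.344
finger_force: 59.3
```

```bash
python3 - <<'E'
from p import *
t=.075;ex=np.array([-.989,.148])
a=(569.7,295.6,28.5,171.5,0);b=(569.7,295.6,40,171.5,t)
d=160; c=(*(np.array([569.7,295.6])+ex*d*np.cos(t)),40+d*np.sin(t),171.5,t)
plan(a,b,c,(c[0],c[1],150,171.5,0))
E
```

```text
t 15.9 gp [570.  295.7  27. ] yaw 171.6 F [-1.2 -1.3  5.6] w 0.344 ff 59.3 q7 0.49
cmd [569.7, 295.6, 26.0, 171.5, 0]
[569.7, 295.6, 28.5, 171.5, 0.0] rows 1 [0.0, 0.0, -0.013, 0.0, 0.0, 0.0]
[569.7, 295.6, 40.0, 171.5, 0.075] rows 1 [0.007, 0.0, -0.058, -0.0, 0.095, 0.0]
[411.905, 319.213, 51.989, 171.5, 0.075] rows 4 [0.8, 0.0, 0.0, 0.0, 0.0, 0.0]
[411.905, 319.213, 150.0, 171.5, 0.0] rows 3 [0.03, -0.0, -0.489, 0.0, -0.095, -0.0]
```

servo_tool([
  [[0,0,-0.013,0,0,0],[0,0,-0.013,0,0,0]],
])

```text
clock: 16.12
ee_pos: [0.5696, 0.2954, 0.0103]
eef_rot: [[-0.989, 0.147, -0.0], [0.147, 0.989, -0.0], [0.0, -0.0, -1.0]]
ft_force: [-0.1, -0.1, -2.4]
gripper_width: 0.336
finger_force: 59.4
```

servo_tool([
  [[0.002,0,-0.015,0,0.024,0],[0.004,0,-0.029,0,0.048,0],[0.005,0,-0.044,0,0.072,0],[0.007,0,-0.058,0,0.095,0],[0.007,0,-0.058,0,0.095,0],[0.007,0,-0.058,0,0.095,0]],
])

```text
clock: 16.62
ee_pos: [0.5687, 0.2956, 0.0217]
eef_rot: [[-0.986, 0.148, -0.074], [0.147, 0.989, 0.011], [0.075, 0.0, -0.997]]
ft_force: [0.3, 1.1, -2.0]
gripper_width: 0.336
finger_force: 59.4
```

```bash
python3 - <<'E'
from w import *
a=grab('scene');P=grab('wrist')
i=cv2.resize(a['im'][190:320,310:430],None,fx=3.3,fy=3.3,interpolation=cv2.INTER_CUBIC);o=np.zeros((430,800,3),np.uint8);o[:i.shape[0],:i.shape[1]]=i;o[:384,400:]=P['im'][:,60:460]
cv2.imwrite('pics/tilt.png',o[:,:,::-1])
E
```

```text
(no output)
```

View pics/tilt.png

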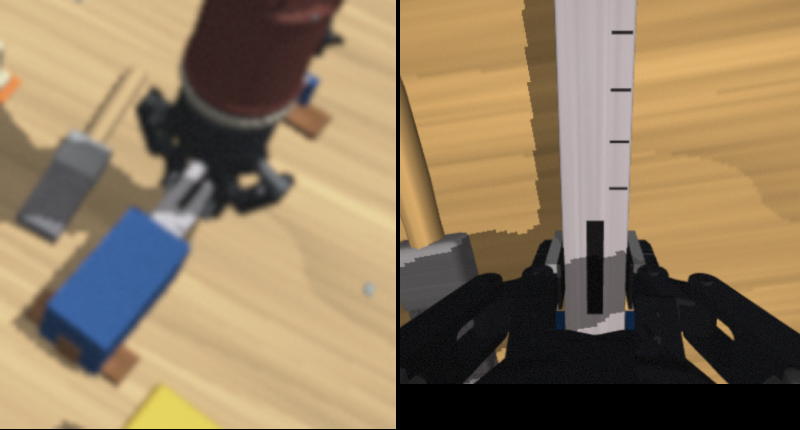

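The bar is gripped at the slot, tipped up and hanging free (Fz ≈ −2 N). The hood is clear, so I draw it out.

servo_tool([
  [[0.06,0,0,0,0,0],[0.16,0,0,0,0,0],[0.28,0,0,0,0,0],[0.4,0,0,0,0,0],[0.5,0,0,0,0,0],[0.6,0,0,0,0,0],[0.7,0,0,0,0,0],[0.8,0,0,0,0,0]],
])

```text
clock: 17.38
ee_pos: [0.4166, 0.318, 0.034]
eef_rot: [[-0.987, 0.148, -0.061], [0.147, 0.989, 0.012], [0.062, 0.003, -0.998]]
ft_force: [85.6, -0.3, -62.8]
gripper_width: 0.332
finger_force: 109.4
```

servo_tool([
  [[0,0,0,0,0,0],[0.03,0,-0.2,0,0,0],[0.03,0,-0.4,0,-0.05,0],[0.03,0,-0.489,0,-0.095,0],[0.03,0,-0.489,0,-0.095,0],[0.03,0,-0.489,0,-0.095,0]],
])

```text
clock: 17.88
ee_pos: [0.4117, 0.3191, 0.1324]
eef_rot: [[-0.989, 0.146, 0.003], [0.146, 0.989, -0.0], [-0.003, 0.0, -1.0]]
ft_force: [0.5, -0.4, -4.0]
gripper_width: 0.335
finger_force: 68.7
```

```bash
python3 - <<'E'
from p import *
p,R,s=avg(4);g=(p+R[:,2]*G)*1e3;print(g.round(1),R[:,2].round(4))
setcmd(*map(float,g),float(np.degrees(np.arctan2(R[1,0],R[0,0]))))
plan((535,-48,150,82.4))
E
```

```text
[411.3 318.2 149.2] [-0.0016 -0.0012 -1.    ]
t 18.1 gp [411.2 318.1 148.8] yaw 171.5 F [ 0.4  0.2 -2.2] w 0.336 ff 68.7 q7 0.44
cmd [411.2958786963169, 318.1576331436298, 149.18701520248268, 171.5534632872218, 0]
[535.0, -48.0, 150.0, 82.4] rows 7 [-0.44, -0.86, -0.002, 0.0, 0.0, 0.991]
[535.0, -48.0, 150.0, 82.4] rows 7 [-0.917, -0.304, -0.002, 0.0, 0.0, 0.991]
```

```bash
python3 - <<'E'
from w import *
P=grab('wrist','w5.png')
g=np.array([411.3,318.2,149.2])
print('expected slot px',proj(P,[(g+[0,0,6])/1e3]))
c,cc,n=comp(P,lambda h,s,v:(v<50)&(s>=0),(258,270),100);print(c,n)
a=grab('top');cv2.imwrite('pics/t5.png',a['im'][:,:,::-1])
E
```

```text
expected slot px [[254.39911951 270.94446254]]
[254.59225985 267.52660677] 1447
```

View pics/w5.png

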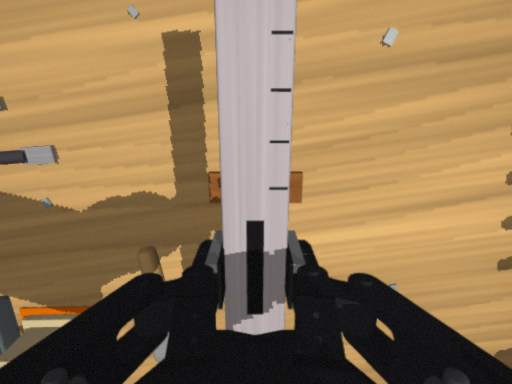

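The bar's marks (rows 32, 90, 141, 188) and slot (rows 221–313) are exactly where they were before the draw, so it did not slip.

servo_tool([
  [[-0.44,-0.86,0,0,0,0.991],[-0.44,-0.86,0,0,0,0.991],[-0.44,-0.86,0,0,0,0.991],[-0.44,-0.86,0,0,0,0.991],[-0.44,-0.86,0,0,0,0.991],[-0.44,-0.86,0,0,0,0.991],[-0.44,-0.86,0,0,0,0.991],[-0.44,-0.86,0,0,0,0.991]],
])

```text
clock: 18.85
ee_pos: [0.4735, 0.1352, 0.131]
eef_rot: [[-0.599, 0.801, -0.001], [0.801, 0.599, 0.0], [0.001, -0.001, -1.0]]
ft_force: [-0.5, 1.0, -2.0]
gripper_width: 0.337
finger_force: 68.7
```

servo_tool([
  [[-0.917,-0.304,0,0,0,0.991],[-0.917,-0.304,0,0,0,0.991],[-0.917,-0.304,0,0,0,0.991],[-0.917,-0.304,0,0,0,0.991],[-0.917,-0.304,0,0,0,0.991],[-0.917,-0.304,0,0,0,0.991],[-0.917,-0.304,0,0,0,0.991],[-0.917,-0.304,0,0,0,0.991]],
])

```text
clock: 19.52
ee_pos: [0.5351, -0.0471, 0.1309]
eef_rot: [[0.133, 0.991, -0.001], [0.991, -0.133, 0.001], [0.001, -0.001, -1.0]]
ft_force: [-0.1, -1.2, -2.1]
gripper_width: 0.336
finger_force: 68.7
```

```bash
python3 - <<'E'
from w import *
p,R,s=avg(6);g=(p+R[:,2]*G)*1e3;yaw=float(np.degrees(np.arctan2(R[1,0],R[0,0])));print('avg',g.round(1),yaw,R[:,2].round(4))
P=grab('wrist')
z=(g[2]+6)/1e3
E=ray(P,[(255,221),(255,313)],z)*1e3;print('slot ends',E.round(1),'mid',E.mean(0).round(1),np.linalg.norm(E[0]-E[1]))
H=cv2.cvtColor(P['im'],cv2.COLOR_RGB2HSV).astype(int); w=[]
for y in range(5,215,10):
    r=[x for x in range(200,310) if H[y,x,1]<40 and H[y,x,2]>120]
    if r: w.append((r[0]-.5,y,r[-1]+.5))
w=np.array(w); L=ray(P,w[:,:2],z)*1e3; Q=ray(P,w[:,[2,1]],z)*1e3
print('width',np.linalg.norm(L-Q,axis=1).round(1)); M=(L+Q)/2;k=np.polyfit(M[:,1],M[:,0],1);print('bar angle',90-np.degrees(np.arctan(k[0])),'x at slot',np.polyval(k,E.mean(0)[1]))
setcmd(*map(float,g),yaw);cv2.imwrite('pics/w6.png',P['im'][:,:,::-1])
E
```

```text
avg [535.1 -46.6 150. ] 82.5543135860384 [-6.e-04  3.e-04 -1.e+00]
slot ends [[537.7 -22.4 156. ]
 [531.3 -71.3 156. ]] mid [534.5 -46.9 156. ] 49.231298449976826
width [29.2 29.5 29.7 29.3 29.6 29.8 29.4 29.7 29.6 29.5 29.4 36.9 44.1 37.2
 37.6 37.6 40.9 38.4 37.9 44.8 37.9]
bar angle 78.76404053818295 x at slot 527.9598214065918
```

```bash
python3 - <<'E'
from p import *
plan((540.1,-48.3,75,82.4),(540.1,-48.3,62,82.4))
E
```

```text
t 19.9 gp [535.2 -46.9 150.3] yaw 82.5 F [-0.6  0.  -2.6] w 0.334 ff 68.7 q7 -0.26
cmd [535.1306138762338, -46.61290212886098, 150.01399594056443, 82.5543135860384, 0]
[540.1, -48.3, 75.0, 82.4] rows 2 [-0.005, 0.026, 0.375, 0.0, 0.0, 0.003]
[540.1, -48.3, 62.0, 82.4] rows 1 [0.0, 0.0, 0.065, 0.0, 0.0, 0.0]
```

servo_tool([
  [[-0.005,0.026,0.15,0,0,0.003],[-0.005,0.026,0.28,0,0,0.003],[-0.005,0.026,0.35,0,0,0.003],[-0.005,0.026,0.375,0,0,0.003],[-0.005,0.026,0.375,0,0,0.003]],
])

```text
clock: 20.28
ee_pos: [0.5395, -0.0487, 0.0556]
eef_rot: [[0.134, 0.991, -0.002], [0.991, -0.134, 0.001], [0.0, -0.002, -1.0]]
ft_force: [0.3, 0.5, -2.0]
gripper_width: 0.33
finger_force: 68.6
```

servo_tool([
  [[0,0,0.025,0,0,0],[0,0,0.045,0,0,0],[0,0,0.055,0,0,0],[0,0,0.065,0,0,0],[0,0,0.065,0,0,0],[0,0,0.065,0,0,0]],
])

```text
clock: 20.78
ee_pos: [0.5404, -0.049, 0.0439]
eef_rot: [[0.135, 0.991, 0.0], [0.991, -0.135, -0.0], [-0.0, 0.0, -1.0]]
ft_force: [0.9, 0.5, -1.7]
gripper_width: 0.332
finger_force: 68.7
```

```bash
python3 - <<'E'
from w import *
p,R,s=avg(4);g=(p+R[:,2]*G)*1e3;print(g.round(1),R[:,2].round(4),robot.get_state()['ft_force'])
P=grab('wrist','w7.png')
E
```

```text
[540.4 -48.9  62.6] [ 3.e-04 -0.e+00 -1.e+00] [ 0.77786587 -0.31367283 -2.38110049]
```

View pics/w7.png

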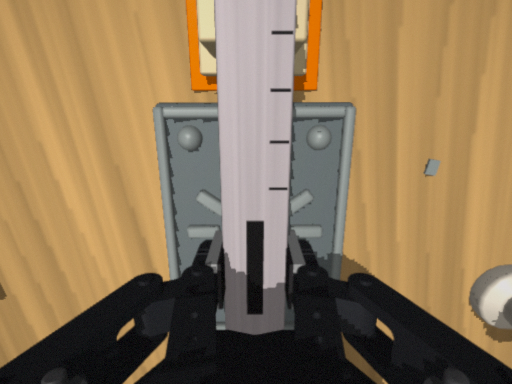

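The bar sits centred over the panel (bar centre 255 px, panel 254, orange pad 254.5) and is still hanging. I lower it in small steps.

servo_tool([
  [[0,0,0.005,0,0,0],[0,0,0.01,0,0,0],[0,0,0.01,0,0,0]],
])

```text
clock: 21.28
ee_pos: [0.5405, -0.0489, 0.0423]
eef_rot: [[0.135, 0.991, 0.0], [0.991, -0.135, -0.0], [-0.0, 0.0, -1.0]]
ft_force: [-5.1, 0.1, 7.1]
gripper_width: 0.336
finger_force: 69.5
```

servo_tool([
  [[0,0,0.003,0,0,0],[0,0,0.005,0,0,0],[0,0,0.005,0,0,0]],
])

```text
clock: 21.53
ee_pos: [0.5405, -0.0489, 0.0422]
eef_rot: [[0.135, 0.991, 0.0], [0.991, -0.135, -0.001], [-0.001, 0.0, -1.0]]
ft_force: [-8.8, -0.8, 17.4]
gripper_width: 0.332
finger_force: 70.8
```

servo_tool([
  [[0,0,-0.006,0,0,0],[0,0,-0.006,0,0,0]],
])

```text
clock: 21.7
ee_pos: [0.5406, -0.0489, 0.0423]
eef_rot: [[0.135, 0.991, 0.001], [0.991, -0.135, -0.0], [-0.0, 0.001, -1.0]]
ft_force: [-2.9, 0.6, 6.5]
gripper_width: 0.331
finger_force: 69.7
```

servo_tool([
  [[0,0,0,0,0,0],[0,0,0,0,0,0],[0,0,0,0,0,0],[0,0,0,0,0,0],[0,0,0,0,0,0],[0,0,0,0,0,0]],
], jaw=0)

```text
clock: 22.2
ee_pos: [0.5403, -0.0489, 0.0418]
eef_rot: [[0.135, 0.991, -0.0], [0.991, -0.135, 0.0], [0.0, -0.0, -1.0]]
ft_force: [-0.1, -0.5, 0.1]
gripper_width: 0.999
finger_force: 0.0
```

servo_tool([
  [[0,0,-0.1,0,0,0],[0,0,-0.3,0,0,0],[0,0,-0.5,0,0,0],[0,0,-0.5,0,0,0],[0,0,-0.5,0,0,0]],
])

```text
clock: 22.62
ee_pos: [0.5419, -0.049, 0.1443]
eef_rot: [[0.135, 0.991, 0.005], [0.991, -0.135, -0.001], [-0.0, 0.005, -1.0]]
ft_force: [-0.6, -0.0, -0.0]
gripper_width: 1.005
finger_force: 0.0
```

```bash
python3 - <<'E'
from w import *
p,R,s=avg(4);g=(p+R[:,2]*G)*1e3;yaw=float(np.degrees(np.arctan2(R[1,0],R[0,0])));print(g.round(1),yaw)
P=grab('wrist');q=proj(P,[[.5397,-.0485,.066]])[0]
c,cc,n=comp(P,lambda h,s,v:(v<60),q,100);print('slot',c,q,n,rect(P,cc,.066))
T=grab('top');q=proj(T,[[.5397,-.0485,.066]])[0]
c,cc,n=comp(T,lambda h,s,v:(v<90),q,15);print('top slot',c,q,n,rect(T,cc,.066))
c,cc,n=comp(T,lambda h,s,v:(s<50)&(v>165),q,150);print('bar',n,rect(T,cc,.066))
setcmd(*map(float,g),yaw)
# gauge: hover view
plan((500,-200,170,120),(501,-339,170,160.4))
E
```

```text
[539.8 -49.  159.9] 82.23056961266497
slot [256.5 201. ] [256.25491925 200.86609438] 456 (array([539.8, -49.3]), array([47.5,  5.8]), 82.3)
top slot [228.53333333 219.26666667] [252.36603342 214.48992308] 15 (array([528.2,  12.3]), array([ 2.5, 17.8]), 89.4)
bar 282 (array([556.3,  83.2]), array([53.7, 35.8]), 88.9)
t 22.9 gp [539.5 -48.8 159.3] yaw 82.2 F [-0.5 -0.1 -0.1] w 0.998 ff 0.0 q7 -0.25
cmd [539.8400360734604, -49.029815777203176, 159.92240747652752, 82.23056961266497, 0]
[500, -200, 170, 120] rows 6 [-0.775, -0.095, -0.05, 0.0, 0.0, -0.839]
[501.0, -339.0, 170.0, 160.4] rows 6 [-0.604, -0.343, 0.0, 0.0, 0.0, -0.898]
```

```bash
python3 - <<'E'
from p import *
setcmd(539.8,-49.0,159.9,82.4)
plan((535,-200,170,121),(529,-349,170,160.4))
E
```

```text
t 22.9 gp [539.5 -48.8 159.3] yaw 82.2 F [-0.5 -0.1 -0.1] w 0.998 ff 0.0 q7 -0.25
cmd [539.8, -49.0, 159.9, 82.4, 0]
[535, -200, 170, 121] rows 6 [-0.752, 0.076, -0.05, 0.0, 0.0, -0.858]
[529.0, -349.0, 170.0, 160.4] rows 6 [-0.623, -0.409, 0.0, 0.0, 0.0, -0.876]
```

servo_tool([
  [[-0.752,0.076,-0.05,0,0,-0.858],[-0.752,0.076,-0.05,0,0,-0.858],[-0.752,0.076,-0.05,0,0,-0.858],[-0.752,0.076,-0.05,0,0,-0.858],[-0.752,0.076,-0.05,0,0,-0.858],[-0.752,0.076,-0.05,0,0,-0.858],[-0.752,0.076,-0.05,0,0,-0.858],[-0.752,0.076,-0.05,0,0,-0.858]],
])

```text
clock: 23.58
ee_pos: [0.5347, -0.1996, 0.1511]
eef_rot: [[-0.511, 0.86, -0.001], [0.86, 0.511, 0.001], [0.001, -0.0, -1.0]]
ft_force: [0.3, -0.3, 0.3]
gripper_width: 1.005
finger_force: 0.0
```

servo_tool([
  [[-0.623,-0.409,0,0,0,-0.876],[-0.623,-0.409,0,0,0,-0.876],[-0.623,-0.409,0,0,0,-0.876],[-0.623,-0.409,0,0,0,-0.876],[-0.623,-0.409,0,0,0,-0.876],[-0.623,-0.409,0,0,0,-0.876],[-0.623,-0.409,0,0,0,-0.876],[-0.623,-0.409,0,0,0,-0.876]],
])

```text
clock: 24.25
ee_pos: [0.5289, -0.3481, 0.1515]
eef_rot: [[-0.94, 0.341, -0.0], [0.341, 0.94, 0.001], [0.001, 0.001, -1.0]]
ft_force: [0.5, 0.6, 0.8]
gripper_width: 1.001
finger_force: 0.0
```

```bash
python3 - <<'E'
from w import *
p,R,s=avg(4);g=(p+R[:,2]*G)*1e3;yaw=float(np.degrees(np.arctan2(R[1,0],R[0,0])));print(g.round(1),yaw)
P=grab('wrist','w8.png');q=proj(P,[[.4724,-.3288,.065]])[0];print(q)
c,cc,n=comp(P,lambda h,s,v:(v>150)&(s<60),q,100);print('dial',c,n,rect(P,cc,.065))
c,cc,n=comp(P,lambda h,s,v:((h<6)|(h>174))&(s>150),q,100);print('red',c,n);poly(P,cc,.056)
setcmd(*map(float,g),yaw)
plan()
E
```

```text
[ 528.9 -348.2  170.5] 160.15362405660608
[253.84612375 124.93018217]
dial [254.9443447  122.46140036] 1114 (array([ 471.6, -327.5]), array([28.3, 28.9]), 70.2)
red [253.82264151 141.54716981] 265
   [234 129] [ 470.5 -345.4] len 13.0 ang 72.7
   [235 145] [ 482.9 -349.3] len 32.5 ang 68.8
   [274 146] [ 494.7 -319. ] len 12.3 ang 67.5
   [275 131] [ 483.4 -314.4] len 11.5 ang 31.1
   [266 142] [ 489.3 -324.2] len 12.7 ang 81.5
   [251 145] [ 487.4 -336.8] len 10.3 ang 41.7
   [240 139] [ 479.7 -343.7] len 9.4 ang 10.8
t 24.5 gp [ 528.8 -348.5  170.6] yaw 160.2 F [-0.6 -0.   0. ] w 1.002 ff 0.0 q7 1.53
cmd [528.943518609816, -348.18436496645484, 170.50088623768517, 160.15362405660608, 0]
```

View pics/w8.png

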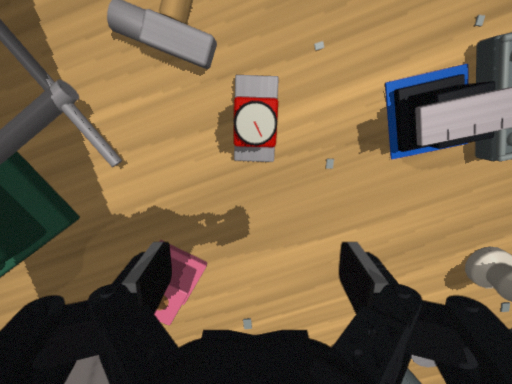

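View: the gauge is square with the tool, its foot spanning rows 76–161 and columns 234–277, with the dial at (255,122). The hammer and vice are clear of it.

```bash
python3 - <<'E'
from w import *
P=robot.camera_params('wrist')
E=ray(P,[(256.3,75.5),(254.6,161.5)],.012)*1e3;d=E[0]-E[1];print(E.round(1),E.mean(0).round(1),np.linalg.norm(d),np.degrees(np.arctan2(d[1],d[0])))
plan((472,-328.3,120,160.2),(472,-328.3,32,160.2),(472,-328.3,130,160.2),(539,-190,170,121),(539.7,-60,170,82.3))
E
```

```text
[[ 434.7 -313.2   12. ]
 [ 509.4 -341.7   12. ]] [ 472.1 -327.5   12. ] 79.92765127245093 159.11933308112694
t 24.5 gp [ 528.8 -348.5  170.6] yaw 160.2 F [-0.6 -0.   0. ] w 1.002 ff 0.0 q7 1.53
cmd [528.943518609816, -348.18436496645484, 170.50088623768517, 160.15362405660608, 0]
[472.0, -328.3, 120.0, 160.2] rows 2 [0.302, -0.003, 0.253, 0.0, 0.0, -0.001]
[472.0, -328.3, 32.0, 160.2] rows 3 [0.0, 0.0, 0.44, 0.0, 0.0, 0.0]
[472.0, -328.3, 130.0, 160.2] rows 3 [0.0, 0.0, -0.49, 0.0, 0.0, 0.0]
[539, -190, 170, 121] rows 6 [-0.081, 0.764, -0.2, 0.0, 0.0, 0.871]
[539.7, -60.0, 170.0, 82.3] rows 6 [0.555, 0.338, 0.0, 0.0, 0.0, 0.86]
```

servo_tool([
  [[0.302,-0.003,0.253,0,0,0],[0.302,-0.003,0.253,0,0,0],[0.302,-0.003,0.253,0,0,0],[0.302,-0.003,0.253,0,0,0],[0.302,-0.003,0.253,0,0,0]],
])

```text
clock: 24.92
ee_pos: [0.4723, -0.3294, 0.102]
eef_rot: [[-0.941, 0.338, 0.001], [0.338, 0.941, -0.001], [-0.001, -0.001, -1.0]]
ft_force: [-0.3, -0.5, 0.4]
gripper_width: 0.997
finger_force: 0.0
```

servo_tool([
  [[0,0,0.15,0,0,0],[0,0,0.3,0,0,0],[0,0,0.4,0,0,0],[0,0,0.43,0,0,0],[0,0,0.43,0,0,0],[0,0,0.43,0,0,0]],
])

```text
clock: 25.42
ee_pos: [0.4732, -0.3294, 0.0166]
eef_rot: [[-0.941, 0.337, 0.002], [0.337, 0.941, -0.001], [-0.002, 0.0, -1.0]]
ft_force: [0.4, 0.5, 0.5]
gripper_width: 0.999
finger_force: 0.0
```

servo_tool([
  [[0,0,0,0,0,0],[0,0,0,0,0,0],[0,0,0,0,0,0],[0,0,0,0,0,0],[0,0,0,0,0,0],[0,0,0,0,0,0],[0,0,0,0,0,0],[0,0,0,0,0,0]],
], jaw=1, force=50)

```text
clock: 26.08
ee_pos: [0.4722, -0.3293, 0.0162]
eef_rot: [[-0.941, 0.338, 0.001], [0.338, 0.941, -0.001], [-0.001, -0.0, -1.0]]
ft_force: [-1.8, 1.6, 7.1]
gripper_width: 0.417
finger_force: 50.6
```

servo_tool([
  [[0,0,-0.2,0,0,0],[0,0,-0.48,0,0,0],[0,0,-0.48,0,0,0],[0,0,-0.48,0,0,0],[0,0,-0.48,0,0,0]],
])

```text
clock: 26.5
ee_pos: [0.4716, -0.3294, 0.1116]
eef_rot: [[-0.941, 0.338, 0.001], [0.338, 0.941, -0.001], [-0.001, -0.001, -1.0]]
ft_force: [-0.1, 0.6, -2.9]
gripper_width: 0.419
finger_force: 51.1
```

servo_tool([
  [[-0.081,0.764,-0.2,0,0,0.871],[-0.081,0.764,-0.2,0,0,0.871],[-0.081,0.764,-0.2,0,0,0.871],[-0.081,0.764,-0.2,0,0,0.871],[-0.081,0.764,-0.2,0,0,0.871],[-0.081,0.764,-0.2,0,0,0.871],[-0.081,0.764,-0.2,0,0,0.871],[-0.081,0.764,-0.2,0,0,0.871]],
])

```text
clock: 27.17
ee_pos: [0.5374, -0.1907, 0.1494]
eef_rot: [[-0.518, 0.855, -0.003], [0.855, 0.518, 0.001], [0.002, -0.002, -1.0]]
ft_force: [0.0, -0.9, -2.6]
gripper_width: 0.417
finger_force: 51.0
```

servo_tool([
  [[0.555,0.338,0,0,0,0.86],[0.555,0.338,0,0,0,0.86],[0.555,0.338,0,0,0,0.86],[0.555,0.338,0,0,0,0.86],[0.555,0.338,0,0,0,0.86],[0.555,0.338,0,0,0,0.86],[0.555,0.338,0,0,0,0.86],[0.555,0.338,0,0,0,0.86]],
])

```text
clock: 27.83
ee_pos: [0.5386, -0.0613, 0.1504]
eef_rot: [[0.129, 0.992, -0.001], [0.992, -0.129, 0.0], [-0.0, -0.001, -1.0]]
ft_force: [-0.2, -0.1, -2.3]
gripper_width: 0.42
finger_force: 51.1
```

```bash
python3 - <<'E'
from w import *
p,R,s=avg(6);g=(p+R[:,2]*G)*1e3;yaw=float(np.degrees(np.arctan2(R[1,0],R[0,0])));print(g.round(1),yaw)
setcmd(*map(float,g),yaw)
P=grab('wrist','w9.png');z=(g[2]+31)/1e3;q=proj(P,[[g[0]/1e3,g[1]/1e3,z]])[0]
c,cc,n=comp(P,lambda h,s,v:(v>150)&(s<60),q,300);print('dial',c,q,n,rect(P,cc,z))
plan()
E
```

```text
[538.9 -61.2 169.6] 82.47162549202457
dial [257.49483871 285.72258065] [256.44220322 304.87579183] 1550 (array([540.1, -53. ]), array([23.2, 16.1]), 10.0)
t 28.2 gp [539.  -61.  169.8] yaw 82.4 F [ 0.3 -0.1 -2. ] w 0.417 ff 51.0 q7 -0.22
cmd [538.8744902119712, -61.20363993024748, 169.57521407811302, 82.47162549202457, 0]
```

View pics/w9.png

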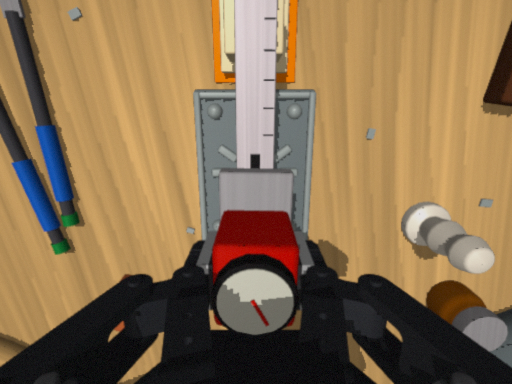

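View: the gauge is held upright and square with the bar. Its dial face is centred near (257,301) and the foot's far edge is at row ~169; the bar and slot lie below it in line.

```bash
python3 - <<'E'
from w import *
P=grab('wrist');g=np.array(json.load(open('cmd.json'))[:3])
H=cv2.cvtColor(P['im'],cv2.COLOR_RGB2HSV).astype(int)
# foot far edge: row gradient around row 169 in columns clear of bar
gr=cv2.cvtColor(P['im'],cv2.COLOR_RGB2GRAY).astype(int)
print([int(155+np.argmax(np.abs(np.diff(gr[155:185,x])))) for x in (225,230,282,288)], gr[160:178,228].tolist())
y=182;r=H[y,195:320];print(gr[y,212:228].tolist(),gr[y,285:302].tolist())
m=((H[...,2]>130)&(H[...,1]<60)).astype(np.uint8);m[:250]=0;m[:,:205]=0;m[:,310:]=0;m[345:]=0
ys,xs=np.nonzero(m);print('white',xs.min(),xs.max(),ys.min(),ys.max())
E1=ray(P,[(220,169.5),(293,169.5)],(g[2]-22)/1e3)*1e3;print(E1.round(1),np.linalg.norm(E1[0]-E1[1]))
u=np.array([np.cos(np.radians(82.4)),np.sin(np.radians(82.4))]);print('foot centre rel gp',E1.mean(0)[:2]-40*u-g[:2])
E2=ray(P,[((xs.min()+xs.max())/2,(ys.min()+ys.max())/2)],(g[2]+31)/1e3)*1e3;print('dial rel gp',E2-g)
E
```

```text
[171, 171, 172, 172] [110, 120, 121, 121, 121, 119, 121, 107, 89, 84, 86, 95, 123, 139, 151, 155, 156, 155]
[122, 123, 123, 121, 121, 121, 114, 133, 145, 153, 158, 158, 158, 158, 158, 156] [149, 147, 148, 149, 151, 148, 138, 119, 103, 107, 111, 113, 113, 113, 112, 111, 109]
white 206 309 265 305
[[525.7 -17.  147.6]
 [563.7 -22.  147.6]] 38.25065289584023
foot centre rel gp [0.53717103 2.04274642]
dial rel gp [[ 1.57916963  8.82724068 31.        ]]
```

```bash
python3 - <<'E'
from p import *
plan((539.4,-49.9,115,82.4),(539.4,-49.9,102,82.4))
E
```

```text
t 28.2 gp [539.1 -60.9 169.9] yaw 82.4 F [ 1.  -0.2 -2.2] w 0.417 ff 51.0 q7 -0.22
cmd [538.8744902119712, -61.20363993024748, 169.57521407811302, 82.47162549202457, 0]
[539.4, -49.9, 115.0, 82.4] rows 2 [0.056, -0.005, 0.273, 0.0, 0.0, 0.002]
[539.4, -49.9, 102.0, 82.4] rows 1 [0.0, 0.0, 0.065, 0.0, 0.0, 0.0]
```

servo_tool([
  [[0.056,-0.005,0.1,0,0,0.002],[0.056,-0.005,0.2,0,0,0.002],[0.056,-0.005,0.25,0,0,0.002],[0.056,-0.005,0.273,0,0,0.002],[0.056,-0.005,0.273,0,0,0.002],[0.056,-0.005,0.273,0,0,0.002]],
])

```text
clock: 28.73
ee_pos: [0.5399, -0.0498, 0.0972]
eef_rot: [[0.135, 0.991, 0.0], [0.991, -0.135, 0.0], [0.0, 0.0, -1.0]]
ft_force: [0.9, 0.5, -2.0]
gripper_width: 0.413
finger_force: 51.1
```

servo_tool([
  [[0,0,0.03,0,0,0],[0,0,0.05,0,0,0],[0,0,0.06,0,0,0],[0,0,0.065,0,0,0],[0,0,0.065,0,0,0],[0,0,0.065,0,0,0]],
])

```text
clock: 29.23
ee_pos: [0.5396, -0.0495, 0.0837]
eef_rot: [[0.134, 0.991, 0.0], [0.991, -0.134, 0.0], [0.0, 0.0, -1.0]]
ft_force: [-0.0, -0.9, -2.2]
gripper_width: 0.415
finger_force: 51.1
```

servo_tool([
  [[0,0,0.003,0,0,0],[0,0,0.005,0,0,0],[0,0,0.005,0,0,0]],
])

```text
clock: 29.48
ee_pos: [0.5396, -0.0495, 0.0826]
eef_rot: [[0.134, 0.991, 0.0], [0.991, -0.134, 0.0], [0.0, 0.0, -1.0]]
ft_force: [0.2, 0.4, -2.0]
gripper_width: 0.418
finger_force: 51.1
```

servo_tool([
  [[0,0,0.003,0,0,0],[0,0,0.005,0,0,0],[0,0,0.005,0,0,0]],
])

```text
clock: 29.73
ee_pos: [0.5397, -0.0495, 0.0822]
eef_rot: [[0.134, 0.991, 0.0], [0.991, -0.134, -0.0], [-0.0, 0.0, -1.0]]
ft_force: [-2.6, 0.8, 4.2]
gripper_width: 0.41
finger_force: 52.0
```

```bash
python3 - <<'E'
from p import *
setcmd(539.4,-49.9,100,82.4);plan()
E
```

```text
t 29.7 gp [539.7 -49.5 100.9] yaw 82.3 F [-2.6  0.8  4.2] w 0.41 ff 52.0 q7 -0.3
cmd [539.4, -49.9, 100, 82.4, 0]
```

servo_tool([
  [[0,0,0,0,0,0],[0,0,0,0,0,0],[0,0,0,0,0,0],[0,0,0,0,0,0],[0,0,0,0,0,0],[0,0,0,0,0,0]],
], jaw=0)

```text
clock: 30.23
ee_pos: [0.5396, -0.0495, 0.0816]
eef_rot: [[0.134, 0.991, -0.0], [0.991, -0.134, 0.0], [0.0, -0.0, -1.0]]
ft_force: [-0.1, -0.0, 0.2]
gripper_width: 0.996
finger_force: 0.0
```

servo_tool([
  [[0,0,-0.1,0,0,0],[0,0,-0.3,0,0,0],[0,0,-0.5,0,0,0],[0,0,-0.65,0,0,0],[0,0,-0.65,0,0,0],[0,0,-0.65,0,0,0]],
])

```text
clock: 30.73
ee_pos: [0.5407, -0.0495, 0.2136]
eef_rot: [[0.134, 0.991, 0.004], [0.991, -0.134, -0.001], [-0.0, 0.004, -1.0]]
ft_force: [1.0, -0.2, -0.2]
gripper_width: 1.0
finger_force: 0.0
```

servo_tool([
  [[-0.4,0,0,0,0,0],[-0.4,0,0,0,0,0],[-0.4,0,0,0,0,0],[-0.4,0,0,0,0,0],[-0.4,0,0,0,0,0],[-0.4,0,0,0,0,0]],
])

```text
clock: 31.23
ee_pos: [0.5287, -0.1274, 0.2109]
eef_rot: [[0.133, 0.991, -0.001], [0.991, -0.133, 0.001], [0.001, -0.001, -1.0]]
ft_force: [-0.0, 0.3, -0.0]
gripper_width: 1.003
finger_force: 0.0
```

```bash
python3 - <<'E'
from w import *
P=grab('wrist','w10.png')
S=grab('scene')
print(proj(P,[[.5397,-.0485,.131],[.5397,-.0485,.066],[.5397+.132*.16,-.0485+.991*.16,.066]]).round(1))
o=np.zeros((384,800,3),np.uint8);o[:,:512]=P['im'];i=cv2.resize(S['im'][140:260,200:330],None,fx=2.2,fy=2.2,interpolation=cv2.INTER_CUBIC);o[:i.shape[0],513:513+i.shape[1]]=i[:384,:287]
cv2.imwrite('pics/fin.png',o[:,:,::-1]);plan()
E
```

```text
[[ 256.5   97.1]
 [ 256.2   98.9]
 [ 256.5 -117.6]]
t 31.3 gp [ 528.9 -127.4  230. ] yaw 82.4 F [-0.6  0.1 -0.4] w 1.001 ff 0.0 q7 -0.06
cmd [539.4, -49.9, 100, 82.4, 0]
```

View pics/fin.png

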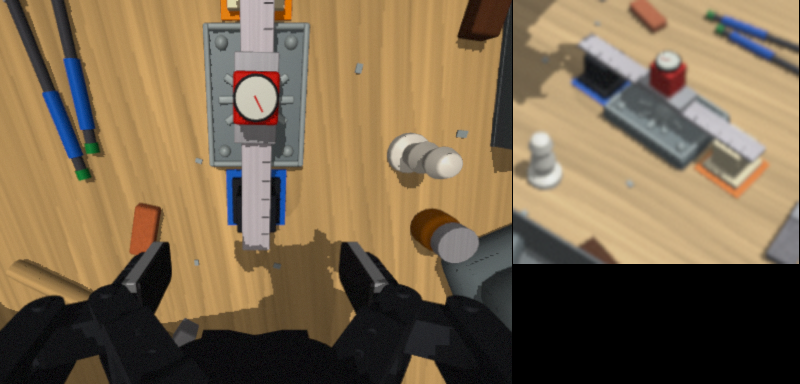

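The dial is at (256,98) against an expected (256.5,97). The bar lies level across both bearers, the gauge is upright with its foot along the bar, and the figurine is untouched.

```bash
python3 -c "
from rig import robot
print(robot.close_job())"
```

```text
the job is handed in; nothing more can be done
None
```

The depth check is set up as asked and handed in at about 31 s; one force spike came while drawing the straightedge out, about 106 N at the wrist (limit 120 N), probably a fingertip catching the rack lip, and I can't tell if it counts against the 40 N gripper limit.

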